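# Send the blue clip round the counter track

## Task

Stand the blue clip upright in the yellow carrier, then push the carrier along its track and round the bend, without lifting it out or forcing it, until it is home against the black stop with the orange plunger pushed fully in. Push only on the carrier, gently (the track gives way above 25 N), not on the track or the plunger, leave the other things on the counter where they are, and let go at the end.

Things in the scene. Friction and masses are not known exactly. Their poses are not given: they have to be found in the camera images.
- track: Fixed wooden plate, 300 x 300 x 4 mm, with an L-shaped channel between grey walls. Origin: on the counter at the centre of the bend, z up. Channel centre line: first leg along +y at x = -85 mm, from y = -160 to 0; a quarter bend of radius 85 mm about the origin, turning right, to (0, 85); second leg along +x at y = 85. 54 mm between walls. More than 25 N on it from the carrier is too much.
- entry (a point): Start of the first leg: on the channel floor (4 mm above the counter) on the centre line, at (-85, -160) mm in the track's axes; axes as the track's. The walls are 6 mm thick and their tops are 16 mm above the counter.
- bend_exit (a point): End of the bend, start of the second leg: on the channel floor on the centre line, at (0, 85) mm in the track's axes; axes as the track's. Farther along +x a rigid black stop (52 mm wide, top 41 mm above the counter, steel nut on it) is clamped across the channel. Its face is 116 to 141 mm from here along +x, different each time and not given: feel for it.
- plunger (a joint): How far the orange plunger in the stop's face is pushed in, m: 0 = out (5 mm proud of the face), 0.005 = fully in, flush, with the carrier bearing on the rigid stop. 20 mm wide, 14 mm high, middle 29 mm above the counter. The stop is cut back below, so the tray's end, not the shoe, bears. It resists with about 3 N of friction (5 to 7 N of push with the carrier), has no spring and stays where it is pushed.
- carrier_mid (a point): Carrier standing in the first leg, loose, 0.2 to 0.42 kg. Point: its centre, 17 mm above its underside, 21 mm above the counter. x along its length, at the start along the track's +y, the way it must go. On top an open yellow tray, 92 x 46 mm, inside 86 x 40, walls 3 mm, from 18 (floor) to 38 mm above the counter; its flat ends, 46 mm from the centre, can be pushed above the walls.
- carrier: The same carrier: origin at the centre of its underside, axes the same. Below the tray a black shoe with round ends (96 x 48 mm, 14 mm high, end radius 24 mm, so it reaches 2 mm beyond the tray at each end) runs in the channel with 3 mm play on each side.
- clip_mid (a point): Loose blue bulldog clip, 40 g, standing jaws down in the grey clip tray (floor 3 mm, rim 14 mm above the counter). 58 mm high; base 50 (x) x 26 (y) mm, 24 high; on it an upright grip 44 (x) x 14 (y) mm, from 24 to 58 mm above the underside, to be pinched across y. Point: its centre, half-way up, 29 mm above the underside.
- clip: The same blue clip; origin at the centre of its underside, same axes. It stands in one of four places in the tray, about 84 mm apart, the others taken by silver clips 24 mm high.
- silver1: Silver binder clip, 51 x 29 x 24 mm, in the clip tray; leave alone. Origin: centre of its underside, x along its length.
- silver2: Silver binder clip, 51 x 29 x 24 mm, in the clip tray; leave alone. Origin: centre of its underside, x along its length.
- silver3: Silver binder clip, 51 x 29 x 24 mm, in the clip tray; leave alone. Origin: centre of its underside, x along its length.
- bell: Brass call bell, 72 mm across, 52 mm high, on the track's base plate inside the bend; leave alone. Origin: centre of underside.
- pen_cup: White ceramic pen cup with pens, 76 mm across, 100 mm high (pens to 150); leave alone. Origin: centre of underside.
- stapler: Red stapler, 140 x 36 x 56 mm; leave alone. Origin: centre of underside.
Things that resemble listed ones, but are neither listed nor needed, are in the scene too. What is shaped like the clip but green is not meant. Several things look just like the carrier: the one meant starts farthest from the robot's base.

How it is judged:
On the way, in this order (a step that is already met when the one before it is completed fails the run):
1. the blue clip stands in the carrier, let go, with the carrier still on the first leg (x of clip_mid in the frame of carrier_mid between -0.03 and 0.03 m and y of clip_mid in the frame of carrier_mid between -0.015 and 0.015 m and z of clip_mid in the frame of carrier_mid below 0.031 m and angle between clip_mid's own z axis and vertical below 0.25 rad and contact force between the fingers and clip below 0.1 N and y of carrier_mid in the frame of track below 0.02 m), for 0.2 s.
2. the carrier has come round the bend onto the second leg (x of carrier_mid in the frame of track above 0.01 m and y of carrier_mid in the frame of track above 0.07 m), for 0.05 s.
3. the carrier has pushed the plunger in (x of carrier_mid in the frame of track above 0.062 m and y of carrier_mid in the frame of track between 0.075 and 0.095 m and value of joint plunger above 0.0035 m), for 0.2 s.
At the end, for the whole second after the job is handed in: Carrier on the second leg, centre over 62 mm along x past the bend's centre, within 10 mm of the channel centre line and 0.12 rad of its direction; plunger in by more than 3.5 mm; blue clip upright (0.25 rad) in the carrier's tray; all at rest and let go (all of step 3 and x of clip_mid in the frame of carrier_mid between -0.03 and 0.03 m and y of clip_mid in the frame of carrier_mid between -0.015 and 0.015 m and z of clip_mid in the frame of carrier_mid below 0.031 m and angle between clip_mid's own z axis and vertical below 0.25 rad and angle between the x axis of carrier_mid and the x axis of track, either way round below 0.12 rad and linear speed of each of carrier, clip below 0.01 m/s); the robot touches nothing.
It fails at once if the carrier is pressed on the track or its stop with more than 25 N (jammed or rammed) (contact force between carrier and track above 25 N).
It fails at once if the carrier is lifted or tipped out of the channel (z of carrier in the frame of track above 0.012 m or angle between carrier's own z axis and vertical above 0.2 rad).
It fails at once if the gripper pushes on the track or the plunger with more than 3 N (contact force between the fingers and track above 3 N).
It fails at once if another thing on the counter is shoved (over 25 mm) or tipped (distance of any of silver1, silver2, silver3, bell, pen_cup, stapler from where it was at the start of the episode above 0.025 m or angle between any of silver1, silver2, silver3, bell, pen_cup, stapler's own z axis and vertical above 0.3 rad).
It also fails if it takes over 70 s, if anything falls off the work surface, if the arm or the gripper's body presses on something with over 40 N, if the wrist force passes 120 N, or if a joint passes its speed limit or range.

## Robot

A 7-joint arm with a two-finger parallel gripper is mounted at the origin on the work surface. World frame = base frame: x ahead of the robot, y to its left, z up, the work surface at z = 0. Lengths are in m, angles in rad, forces in N, time in s.
With the tool pointing down it reaches from about 0.425 to 0.875 m from the base axis. Payload 4.7 kg.
Tool frame: the origin (TCP) lies on the centre line of the jaws, within the pads' length; the fingertips stand 19 mm ahead of it and the grasp point (between the pads) is the TCP (ctrl.nose_length is the distance from the TCP to the fingertips, in m); z points along the fingers, x is the direction in which the jaws open and shut, and the axes are right-handed (so a half turn about z gives the same grasp; the last joint's range is limited). The gripper opens to 87 mm and grips with 3 to 60 N. Pads are 19 mm wide; open, the fingers measure 117 mm over their backs; the gripper's body (75 mm by 190 mm) begins 51 mm behind the grasp point.
Start: joints at [-1.313, 0.321, -0.07, 1.45, 0.023, 1.371, -0.057], TCP at [0.157, 0.631, 0.242] pointing down, gripper open.
Joint ranges: [-2.86, 2.86], [-0.3, 2.09], [-1.38, 1.24], [0.06, 2.45], [-1.56, 4.7], [0.09, 2.05], [-2.69, 2.69]. Speed limits (rad/s): [2.57, 2.57, 3.14, 3.14, 3.14, 3.14, 3.14].

## Interface

Orientations are given as a rotation vector (axis times angle).
In Python, from bench import ctrl gives the robot as it stands. The module is installed in compiled form; this text tells all that it offers.
- The arm moves only by the shell command python3 -m crank 'ROWS' [OPENING] [FORCE]. ROWS is a JSON object of lists of equal length, an entry for each row: "dp": the shift along the tool's x, y, z in cm, a list of three; "delta_rot": the turn, a rotation vector about the tool's x, y, z in rad, a list of three. In form: {"dp": [[x, y, z], ...], "delta_rot": [[rx, ry, rz], ...]}. A call has exactly 8 rows; each row shifts and turns the commanded pose from where the row before left it, along the tool's axes as they then stand; what a row does not reach is not made up. A row lasts 1/10 s, in which the tool goes at most 50 mm and 8.59 degrees, less where a joint would pass 70% of its speed; a pose out of reach is approached as far as the arm can. A call with a gripper value outside its range is refused whole. OPENING is the finger opening in cm, from 0 to 8.7, set as the call begins (- or left out, the last holds). The fingers move at their own pace and stop on an object; FORCE is the grip in N (left out, the last holds). Time passes only in rows, so rows that do not move let the fingers close, or fill a call up. It gives the time, the measured TCP pose, the force and the opening at its end, in the units of the state.
- ctrl.get_state(): the state, without advancing time (a new reading comes with each control period).
- ctrl.get_image(name): name is "side" or "top"; returns the picture (480x640x3 uint8, blue, green, red); there is no depth.
- ctrl.camera_info(name): a dict with "camera_matrix" (3x3 intrinsics, pixels), "xyz" and "orientation" of the camera in the world. Camera axes: x right, y down, z forward; pixel columns grow to the right and rows downward; lengths in m; the calibration is good to about 2 mm. A picture is of the moment at which its call begins. camera_info takes no time and is no camera call.
- ctrl.close_job(): hands the job in, once; it reports no verdict.
The state is a dict: "time": time; "joint_positions": joint angles; "qd": joint speeds; "joint_torque": joint torques, N m; "position": TCP position; "tool_rot": TCP orientation; "ft_force": force on the tool from outside, world axes, zero at the start; "torque": the same for the moment, N m; "grip_width": opening from 0.0 (shut) to 1.0 (fully open).
Only numpy, scipy, OpenCV 4.12 (cv2) and the standard library are available. Lean on these libraries where they do the work, as an engineer would, in place of code of your own. Each camera call takes 0.05 s, during which the arm holds its last target.

## Working session

There is one attempt and no reset: what is moved stays moved. The work goes in short steps, Python scripts to look and compute and a shell command to move; the robot and the scene stay as the last step left them, time stands still between calls to the robot, and variables do not carry over. Pictures are saved under pics/ and viewed, and the job is handed in when it is done.

```bash
mkdir -p pics; ls; python3 - <<'E'
from bench import ctrl
import cv2
for n in("side","top"):
    i=ctrl.camera_info(n); print(n,i)
    cv2.imwrite(f"pics/{n}0.png",ctrl.get_image(n))
s=ctrl.get_state(); print(s, ctrl.nose_length)
E
```

```text
pics
side {'camera_matrix': array([[537.16971891,   0.        , 314.36464161],
       [  0.        , 537.16971891, 241.80732476],
       [  0.        ,   0.        ,   1.        ]]), 'xyz': array([ 0.20988911, -0.85921613,  0.94049757]), 'orientation': array([-2.33867048,  0.34899115, -0.16921793])}
top {'camera_matrix': array([[594.12293896,   0.        , 321.01911819],
       [  0.        , 594.12293896, 239.73403966],
       [  0.        ,   0.        ,   1.        ]]), 'xyz': array([ 0.25772694, -0.01973376,  1.60598404]), 'orientation': array([-2.14417149,  2.13582839, -0.18858464])}
{'time': 0.1, 'joint_positions': array([-1.31290612,  0.32173347, -0.07011987,  1.45154795,  0.0225998 ,
        1.37078711, -0.05692848]), 'qd': array([ 0.00143523, -0.00077834, -0.00075548, -0.0012674 ,  0.00086388,
        0.00056998, -0.00054608]), 'joint_torque': array([ 1.48802574e-04, -4.92573309e+01, -4.05510301e-01, -3.13397384e+01,
       -6.40103314e-02,  3.95294360e-02,  8.01801548e-05]), 'position': array([0.15681216, 0.6303298 , 0.24058366]), 'tool_rot': array([ 2.47417034e+00,  1.93420635e+00, -2.00761563e-03]), 'ft_force': array([-0.60526187, -0.54727711, -1.09816796]), 'torque': array([ 0.00651944, -0.01025677, -0.01915517]), 'grip_width': 1.0031454785060887} 0.019
```

View pics/top0.png

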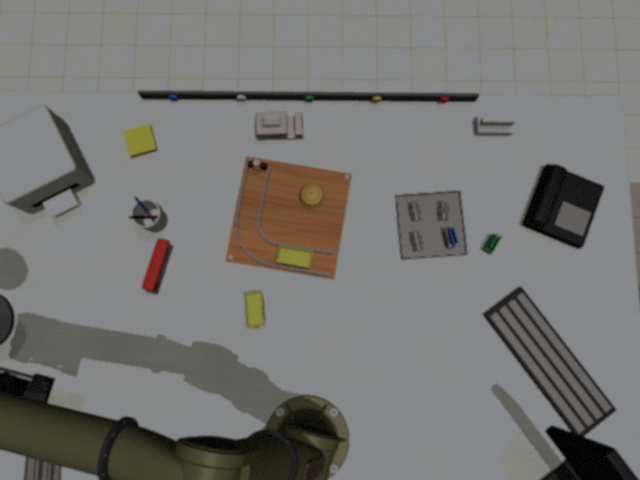

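View pics/side0.png

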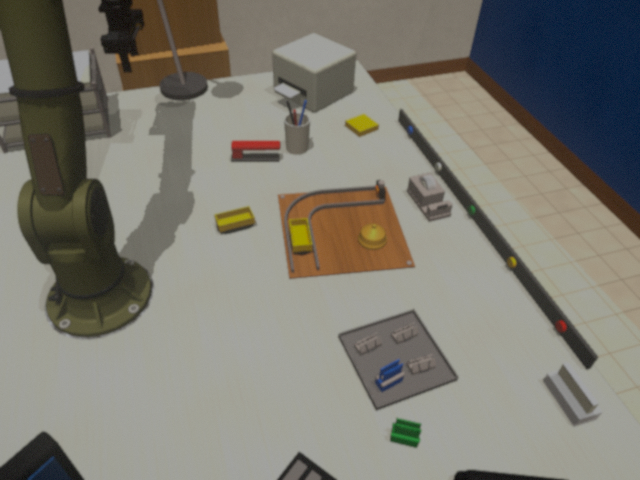

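```bash
cat > h.py <<'E'
from bench import ctrl
import numpy as np, cv2
from scipy.spatial.transform import Rotation as R
def cam(n):
    i=ctrl.camera_info(n); return np.array(i["camera_matrix"]),np.array(i["xyz"]),R.from_rotvec(i["orientation"]).as_matrix()
def ray(n,u,v,z):
    K,c,M=cam(n); d=M@np.linalg.solve(K,[u,v,1.]); return c+d*(z-c[2])/d[2]
def proj(n,P):
    K,c,M=cam(n); P=np.atleast_2d(P); q=(P-c)@M@K.T; return q[:,:2]/q[:,2:]
def crop(img,x0,y0,x1,y1,s,fn):
    c=cv2.resize(img[y0:y1,x0:x1],None,fx=s,fy=s,interpolation=cv2.INTER_CUBIC); cv2.imwrite(fn,c)
E
python3 - <<'E'
from h import *
t=cv2.imread("pics/top0.png"); s=cv2.imread("pics/side0.png")
crop(t,220,150,360,285,5,"pics/t_track.png")
crop(t,385,180,515,270,6,"pics/t_tray.png")
crop(s,330,300,470,450,4,"pics/s_tray.png")
crop(s,270,170,420,285,5,"pics/s_track.png")
E
```

```text
(no output)
```

View pics/t_track.png

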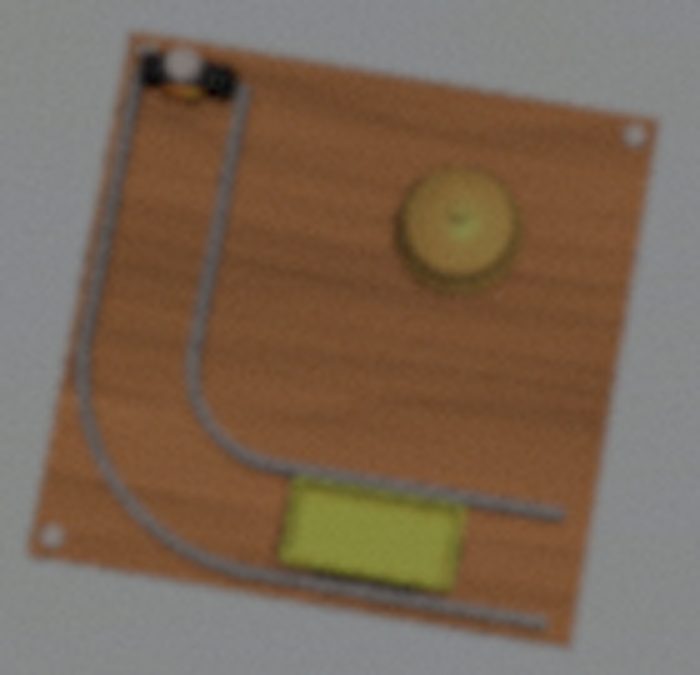

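View pics/t_tray.png

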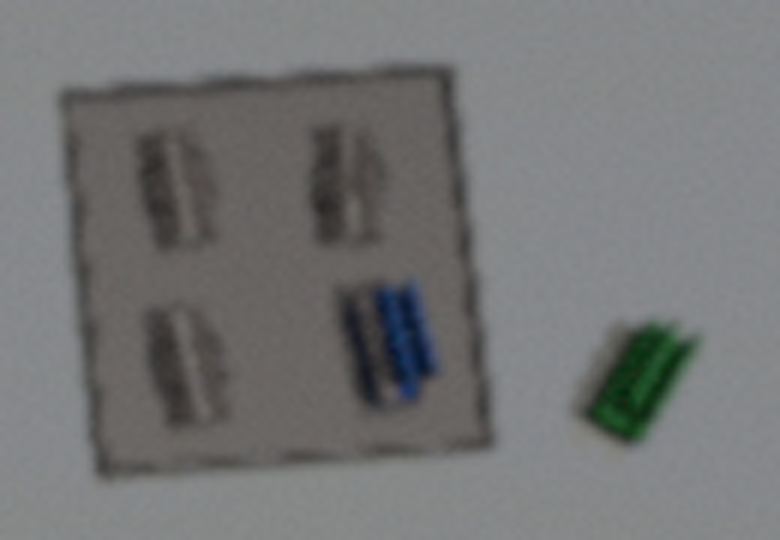

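View pics/s_tray.png

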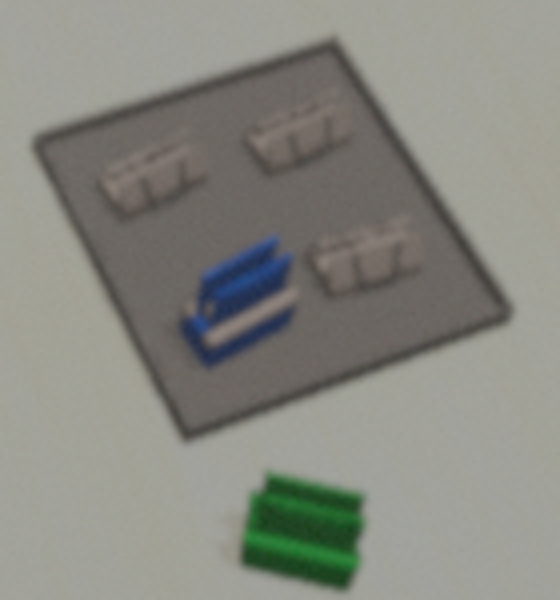

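View pics/s_track.png

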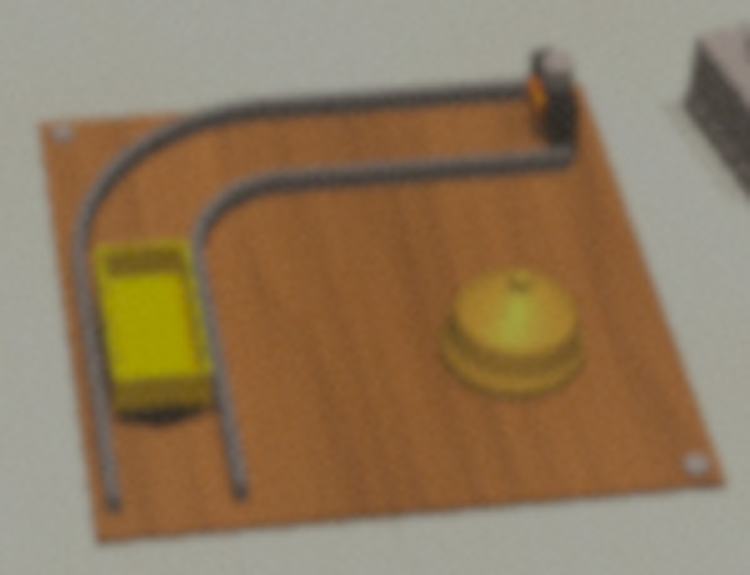

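```bash
cat > fit.py <<'E'
from h import *
from scipy.optimize import least_squares
D={"top":((220,150),dict(
 i1=[(563,514),(480,500),(400,487),(300,470)],o1=[(545,622),(450,608),(350,592),(262,577)],
 o2=[(133,100),(115,170),(100,255),(85,345)],i2=[(240,100),(224,180),(209,265),(195,350)],e=[(563,514),(545,622)])),
 "side":((270,170),dict(i1=[(240,492),(225,425),(205,300)],o1=[(112,505),(100,440),(88,340),(80,250)],
 o2=[(260,103),(350,98),(440,93),(525,88)],i2=[(280,180),(360,173),(460,163),(570,153)],e=[(240,495),(112,508)]))}
def pts(n):
    o,d=D[n]; return {k:np.array([ray(n,(u+.0)/5+o[0]-.4,v/5+o[1]-.4,.016)[:2] for u,v in l]) for k,l in d.items()}
def res(p,Ps):
    c,s=np.cos(p[2]),np.sin(p[2]); r=[]
    for P in Ps:
        f=lambda k:(P[k]-p[:2])@np.array([[c,-s],[s,c]])
        r+=list(f('i1')[:,0]+.055)+list(f('o1')[:,0]+.115)+list(f('i2')[:,1]-.055)+list(f('o2')[:,1]-.115)+list(f('e')[:,1]+.16)
    return np.array(r)
if __name__=="__main__":
  for ns in (["top"],["side"],["top","side"]):
    Ps=[pts(n) for n in ns]; q=least_squares(res,[.6,.05,-.1],args=(Ps,)); print(ns,q.x.round(4),(q.fun*1e3).round(1))
E
python3 fit.py
```

```text
['top'] [ 0.5683  0.0811 -0.1652] [ 0.4  0.4  0.1  0.1  0.9 -0.2 -0.8 -0.8  0.3  0.7  0.1 -1.2 -1.4  0.8
 -0.1 -1.6  1.2  1.1]
['side'] [ 0.5639  0.0789 -0.1629] [-0.6 -1.5  0.7 -0.3 -1.3  0.1  2.9 -0.7 -0.2  1.4  2.3  2.5  0.9 -0.7
 -2.  -1.5 -2.1]
['top', 'side'] [ 0.5662  0.08   -0.1643] [ 2.1  2.1  1.9  1.9  2.6  1.5  1.   1.1  1.6  2.1  1.4  0.3 -0.1  2.2
  1.2 -0.2  2.7  2.7 -2.5 -3.5 -1.4 -2.3 -3.4 -2.   0.7 -2.1 -1.6  0.1
  1.1  1.1 -0.5 -2.  -3.2 -3.  -3.7]
```

```bash
python3 - <<'E'
from h import *
t=cv2.imread("pics/top0.png"); s=cv2.imread("pics/side0.png")
a=cv2.resize(t[222:254,432:468],None,fx=16,fy=16,interpolation=cv2.INTER_CUBIC)
cv2.imwrite("pics/c_t.png",a)
a=cv2.resize(s[352:397,366:414],None,fx=12,fy=12,interpolation=cv2.INTER_CUBIC)
cv2.imwrite("pics/c_s.png",a)
for n,o,l in(("top",(220,150),[(290,475),(465,500),(450,592),(278,562)]),("side",(270,170),[(97,243),(187,240),(213,380),(115,388)])):
    P=np.array([ray(n,u/5+o[0]-.4,v/5+o[1]-.4,.038) for u,v in l]);print(P.round(4),P.mean(0), [np.linalg.norm(P[i]-P[i-1]).round(4) for i in range(4)])
    c,s_=np.cos(-.1643),np.sin(-.1643)
    print("in track",(P.mean(0)[:2]-[.5662,.08])@np.array([[c,-s_],[s_,c]]))
E
```

```text
[[ 0.5055  0.0799  0.038 ]
 [ 0.4925 -0.0136  0.038 ]
 [ 0.4431 -0.0059  0.038 ]
 [ 0.4587  0.0856  0.038 ]] [0.47495534 0.03650523 0.038     ] [np.float64(0.0472), np.float64(0.0944), np.float64(0.05), np.float64(0.0928)]
in track [-0.08290179 -0.05783317]
[[ 0.459   0.0899  0.038 ]
 [ 0.5024  0.0796  0.038 ]
 [ 0.4859 -0.0171  0.038 ]
 [ 0.4403 -0.0091  0.038 ]] [0.47191323 0.03581861 0.038     ] [np.float64(0.1008), np.float64(0.0447), np.float64(0.098), np.float64(0.0464)]
in track [-0.08579063 -0.05900811]
```

View pics/c_t.png

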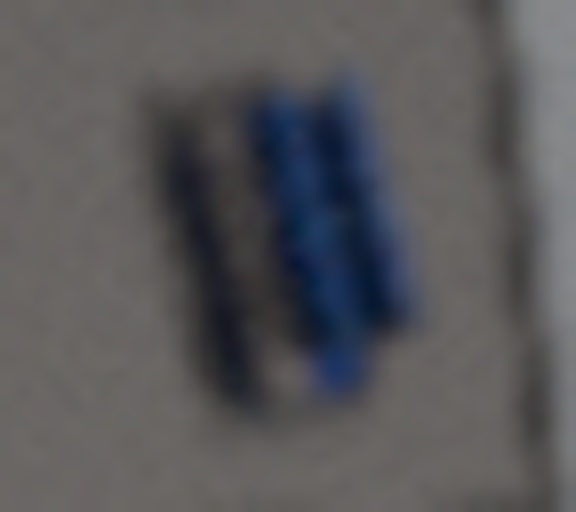

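View pics/c_s.png

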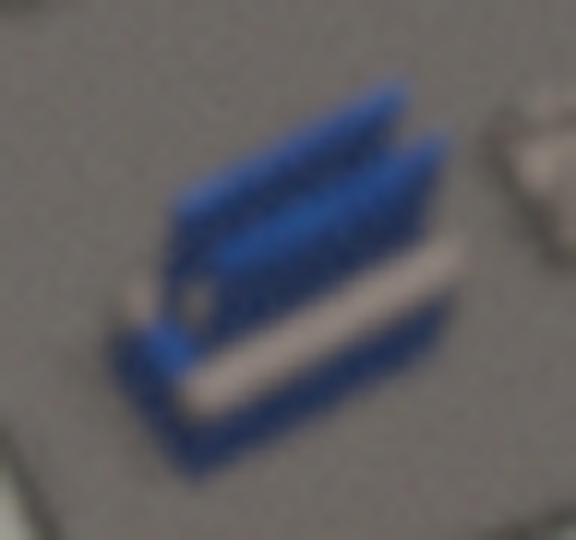

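```bash
python3 - <<'E'
from h import *
for l in ([(180,205),(405,85)],[(212,255),(440,140)]):
    print("side",[ray("side",u/12+366-.46,v/12+352-.46,.061).round(4) for u,v in l])
for l in ([(345,75),(410,320)],[(270,100),(325,330)]):
    print("top",[ray("top",u/16+432-.47,v/16+222-.47,.061).round(4) for u,v in l])
print("topbase",[ray("top",u/16+432-.47,v/16+222-.47,.025).round(4) for u,v in [(155,105),(230,410)]])
E
```

```text
side [array([ 0.5061, -0.3836,  0.061 ]), array([ 0.5487, -0.3737,  0.061 ])]
side [array([ 0.5074, -0.3933,  0.061 ]), array([ 0.5499, -0.3845,  0.061 ])]
top [array([ 0.5535, -0.386 ,  0.061 ]), array([ 0.5124, -0.3954,  0.061 ])]
top [array([ 0.5492, -0.3734,  0.061 ]), array([ 0.5106, -0.3813,  0.061 ])]
topbase [array([ 0.555 , -0.3621,  0.025 ]), array([ 0.5028, -0.3732,  0.025 ])]
```

The plan is to pick the carrier at top (293,257), which stands in the first leg of the track. The look-alike at (255,310) lies loose and nearer the base, and (140,140) is a flat square pad. The clip is the blue one at top (448,237); the green one at (491,243) lies outside the tray. Both choices are confirmed in the enlarged crops. The clip is at about (0.530, -0.384) with yaw 0.22, and the track at about (0.566, 0.080) with yaw -0.164. I'll move along an arc towards the clip.

```bash
python3 -m crank '{"dp":[[-0.12,4,0],[-0.12,4,0],[-0.12,4,0],[-0.12,4,0],[-0.12,4,0],[-0.12,4,0],[-0.12,4,0],[-0.12,4,0]],"delta_rot":[[0,0,0.061],[0,0,0.061],[0,0,0.061],[0,0,0.061],[0,0,0.061],[0,0,0.061],[0,0,0.061],[0,0,0.061]]}' 6
```

```text
time: 0.9
position: [0.4382, 0.4812, 0.2409]
tool_rot: [2.87, 1.276, -0.001]
ft_force: [1.2, 1.0, 0.4]
grip_width: 0.692
```

```bash
python3 -m crank '{"dp":[[-0.12,4,0],[-0.12,4,0],[-0.12,4,0],[-0.12,4,0],[-0.12,4,0],[-0.12,4,0],[-0.12,4,0],[-0.12,4,0]],"delta_rot":[[0,0,0.061],[0,0,0.061],[0,0,0.061],[0,0,0.061],[0,0,0.061],[0,0,0.061],[0,0,0.061],[0,0,0.061]]}'
python3 -m crank '{"dp":[[-0.12,4,0],[-0.12,4,0],[-0.12,4,0],[-0.12,4,0],[-0.12,4,0],[-0.12,4,0],[-0.12,4,0],[-0.12,4,0]],"delta_rot":[[0,0,0.061],[0,0,0.061],[0,0,0.061],[0,0,0.061],[0,0,0.061],[0,0,0.061],[0,0,0.061],[0,0,0.061]]}'
python3 -m crank '{"dp":[[-0.12,4,0],[-0.12,4,0],[-0.12,4,0],[-0.12,4,0],[-0.12,4,0],[-0.12,4,0],[-0.12,4,0],[-0.12,4,0]],"delta_rot":[[0,0,0.1],[0,0,0.1],[0,0,0.1],[0,0,0.1],[0,0,0.1],[0,0,0.1],[0,0,0.1],[0,0,0.1]]}'
cat > go.py <<'E'
# usage: go.py x y z ang  -> shift needed in current tool axes (cm) and turn about tool z
from h import *; import sys
x,y,z,a=map(float,sys.argv[1:5]); s=ctrl.get_state(); M=R.from_rotvec(s["tool_rot"]).as_matrix()
ca=np.arctan2(M[1,0],M[0,0]); d=M.T@(np.array([x,y,z])-s["position"])
T=R.from_matrix(np.array([[np.cos(a),np.sin(a),0],[np.sin(a),-np.cos(a),0],[0,0,-1]]))
print("t",round(s["time"],2),"pos",s["position"].round(4),"angx",ca.round(4),"F",s["ft_force"].round(2))
print("shift cm (tool)",(d*100).round(2),"turn rv",(R.from_matrix(M).inv()*T).as_rotvec().round(3),"tilt",np.degrees(np.arccos(-M[2,2])).round(2), "q7",s["joint_positions"][6].round(2))
E
python3 go.py .530 -.384 .10 -1.35
```

```text
time: 1.7
position: [0.6153, 0.2184, 0.2409]
tool_rot: [3.094, 0.545, -0.001]
ft_force: [-0.3, 0.2, 0.7]
grip_width: 0.691
time: 2.5
position: [0.6486, -0.0968, 0.241]
tool_rot: [3.134, -0.219, -0.001]
ft_force: [1.0, 0.0, 0.2]
grip_width: 0.687
time: 3.3
position: [0.4935, -0.3675, 0.241]
tool_rot: [2.8, -1.425, -0.001]
ft_force: [0.3, -0.5, 0.4]
grip_width: 0.692
t 3.3 pos [ 0.4935 -0.3675  0.241 ] angx -0.9414 F [ 0.25 -0.47  0.42]
shift cm (tool) [ 3.49 -1.99 14.1 ] turn rv [0.001 0.    0.409] tilt 0.04 q7 -0.16
```

```bash
python3 -m crank '{"dp":[[0.87,-0.5,2],[0.87,-0.5,2],[0.87,-0.5,2],[0.87,-0.5,2],[0,0,2],[0,0,1.5],[0,0,0.5],[0,0,0]],"delta_rot":[[0,0,0],[0,0,0],[0,0,0],[0,0,0],[0,0,0.14],[0,0,0.14],[0,0,0.129],[0,0,0]]}'
python3 go.py .530 -.384 .051 -1.35
python3 - <<'E'
from h import *
t=ctrl.get_image("top");s=ctrl.get_image("side"); cv2.imwrite("pics/t1.png",t); cv2.imwrite("pics/s1.png",s)
a=cv2.resize(t[170:290,390:510],None,fx=4,fy=4,interpolation=cv2.INTER_CUBIC);b=cv2.resize(s[285:405,320:410+30],None,fx=4,fy=4,interpolation=cv2.INTER_CUBIC)
cv2.imwrite("pics/m1.png",cv2.resize(np.hstack([a,b]),None,fx=.8,fy=.8))
E
```

```text
time: 4.1
position: [0.5308, -0.3818, 0.1197]
tool_rot: [2.456, -1.958, -0.005]
ft_force: [0.4, -0.0, 0.5]
grip_width: 0.687
t 4.1 pos [ 0.5308 -0.3818  0.1197] angx -1.3462 F [ 0.44 -0.05  0.54]
shift cm (tool) [0.21 0.11 6.87] turn rv [0.003 0.002 0.004] tilt 0.19 q7 -0.46
```

View pics/m1.png

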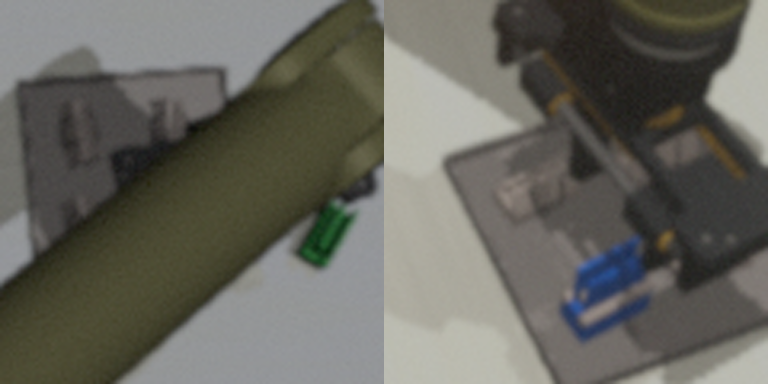

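```bash
python3 -m crank '{"dp":[[0.1,0.05,1.4],[0.1,0.05,1.4],[0,0,1.4],[0,0,1.2],[0,0,0.9],[0,0,0.5],[0,0,0],[0,0,0]],"delta_rot":[[0,0,0],[0,0,0],[0,0,0],[0,0,0],[0,0,0],[0,0,0],[0,0,0],[0,0,0]]}'
python3 go.py .530 -.384 .051 -1.35
python3 - <<'E'
from h import *
s=ctrl.get_image("side"); crop(s,340,300,440,400,6,"pics/s2.png")
E
```

```text
time: 5.0
position: [0.5312, -0.385, 0.0538]
tool_rot: [-2.457, 1.958, -0.001]
ft_force: [0.3, 0.1, -0.6]
grip_width: 0.69
t 5.0 pos [ 0.5312 -0.385   0.0538] angx -1.346 F [ 0.35  0.06 -0.58]
shift cm (tool) [-0.12  0.1   0.28] turn rv [-0.    -0.     0.004] tilt 0.04 q7 -0.42
```

View pics/s2.png

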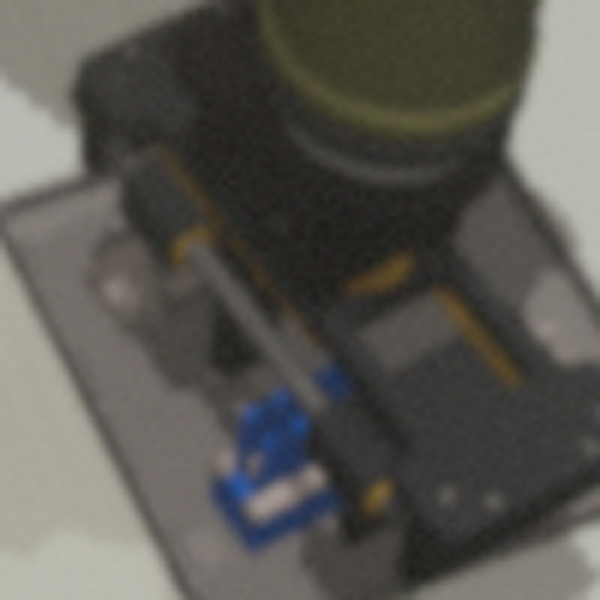

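```bash
python3 -m crank '{"dp":[[0,0,0.2],[0,0,0],[0,0,0],[0,0,0],[0,0,0],[0,0,0],[0,0,0],[0,0,0]],"delta_rot":[[0,0,0],[0,0,0],[0,0,0],[0,0,0],[0,0,0],[0,0,0],[0,0,0],[0,0,0]]}' 0 15
python3 go.py .530 -.384 .051 -1.35
```

```text
time: 5.85
position: [0.531, -0.3846, 0.0515]
tool_rot: [-2.456, 1.958, 0.0]
ft_force: [-0.5, -0.5, -1.0]
grip_width: 0.157
t 5.85 pos [ 0.531  -0.3846  0.0515] angx -1.346 F [-0.46 -0.52 -1.04]
shift cm (tool) [-0.08  0.08  0.05] turn rv [-0.     0.     0.004] tilt 0.01 q7 -0.42
```

```bash
python3 -m crank '{"dp":[[0,0,-0.5],[0,0,-1.5],[0,0,-2],[0,0,-2],[0,0,-2],[0,0,-1.5],[0,0,-0.5],[0,0,0]],"delta_rot":[[0,0,0],[0,0,0],[0,0,0],[0,0,0],[0,0,0],[0,0,0],[0,0,0],[0,0,0]]}'
python3 go.py .474 .036 .15 -.164
```

```text
time: 6.65
position: [0.5314, -0.385, 0.1526]
tool_rot: [-2.456, 1.958, -0.002]
ft_force: [0.6, -0.2, -0.6]
grip_width: 0.159
t 6.65 pos [ 0.5314 -0.385   0.1526] angx -1.346 F [ 0.63 -0.22 -0.59]
shift cm (tool) [-42.32  -3.79   0.22] turn rv [-1.000e-03 -2.000e-03 -1.182e+00] tilt 0.1 q7 -0.47
```

Gripped (13.8 mm opening) and lifted. Next I translate at fixed orientation, then turn.

```bash
python3 -m crank '{"dp":[[-2,0,0],[-4,-0.4,0],[-4,-0.5,0],[-4,-0.5,0],[-4,-0.5,0],[-4,-0.5,0],[-4,-0.5,0],[-4,-0.5,0]],"delta_rot":[[0,0,0],[0,0,0],[0,0,0],[0,0,0],[0,0,0],[0,0,0],[0,0,0],[0,0,0]]}'
python3 -m crank '{"dp":[[-4,-0.4,0],[-4,0,0],[-3,0,0],[-1,0,0],[0,0,0],[0,0,0],[0,0,0],[0,0,0]],"delta_rot":[[0,0,0],[0,0,0],[0,0,0],[0,0,0],[0,0,-0.08],[0,0,-0.14],[0,0,-0.14],[0,0,-0.14]]}'
python3 -m crank '{"dp":[[0,0,0],[0,0,0],[0,0,0],[0,0,0],[0,0,0],[0,0,0],[0,0,0],[0,0,0]],"delta_rot":[[0,0,-0.14],[0,0,-0.14],[0,0,-0.14],[0,0,-0.14],[0,0,-0.1],[0,0,-0.022],[0,0,0],[0,0,0]]}'
python3 go.py .474 .036 .09 -.164
python3 - <<'E'
from h import *
s=ctrl.get_image("side"); crop(s,250,150,400,290,5,"pics/s3.png")
E
```

```text
time: 7.45
position: [0.4961, -0.0828, 0.1507]
tool_rot: [2.456, -1.957, -0.002]
ft_force: [1.0, -0.3, -1.2]
grip_width: 0.161
time: 8.25
position: [0.4741, 0.032, 0.1509]
tool_rot: [2.866, -1.283, -0.001]
ft_force: [0.4, -0.1, -0.3]
grip_width: 0.158
time: 9.05
position: [0.4744, 0.0328, 0.1514]
tool_rot: [3.13, -0.261, -0.0]
ft_force: [0.4, 0.6, -0.4]
grip_width: 0.159
t 9.05 pos [0.4744 0.0328 0.1514] angx -0.1662 F [ 0.42  0.57 -0.36]
shift cm (tool) [-0.09 -0.32  6.14] turn rv [ 0.     0.    -0.002] tilt 0.02 q7 -0.28
```

View pics/s3.png

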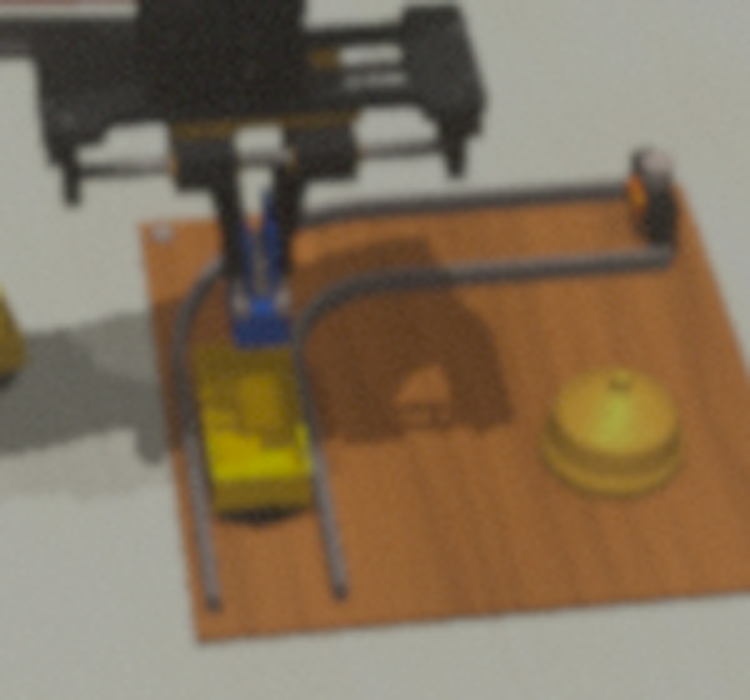

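```bash
python3 -m crank '{"dp":[[-0.05,-0.15,1],[-0.05,-0.15,1.5],[0,0,1.5],[0,0,1],[0,0,0.5],[0,0,0.1],[0,0,0],[0,0,0]],"delta_rot":[[0,0,0],[0,0,0],[0,0,0],[0,0,0],[0,0,0],[0,0,0],[0,0,0],[0,0,0]]}'
python3 go.py .474 .036 .068 -.164
python3 - <<'E'
from h import *
s=ctrl.get_image("side"); crop(s,270,170,350,265,6,"pics/s4.png")
E
```

```text
time: 9.9
position: [0.4744, 0.0364, 0.0961]
tool_rot: [-3.13, 0.257, -0.002]
ft_force: [0.5, -0.3, -1.0]
grip_width: 0.163
t 9.9 pos [0.4744 0.0364 0.0961] angx -0.1641 F [ 0.51 -0.29 -1.04]
shift cm (tool) [-0.04  0.05  2.81] turn rv [-0.001 -0.001 -0.   ] tilt 0.07 q7 -0.23
```

View pics/s4.png

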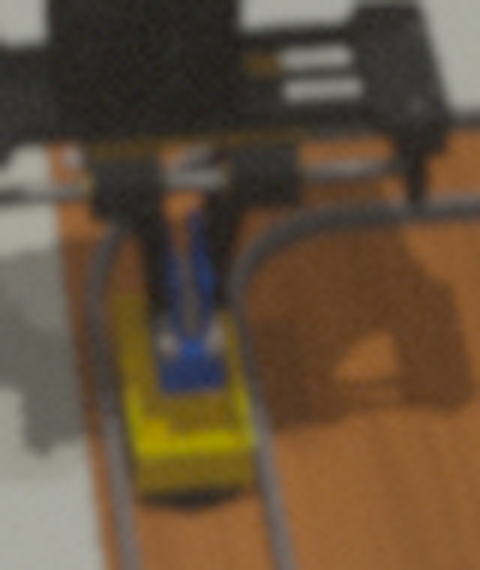

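```bash
python3 - <<'E'
from h import *
c,s_=np.cos(-.1643),np.sin(-.1643)
f=lambda u,v,z:print((u,v,z),((ray("side",u/6+270-.42,v/6+170-.42,z)[:2]-[.5662,.08])@np.array([[c,-s_],[s_,c]])*1e3).round(1))
f(160,393,.0476);f(226,391,.0476)   # clip near bottom edge
f(135,455,.038);f(253,445,.038);f(120,300,.038)   # tray rim near corners
E
```

```text
(160, 393, 0.0476) [-97.6 -79. ]
(226, 391, 0.0476) [-71.5 -81. ]
(135, 455, 0.038) [-110.2 -102.6]
(253, 445, 0.038) [ -63.5 -102.7]
(120, 300, 0.038) [-106.5  -12.9]
```

```bash
python3 -m crank '{"dp":[[-0.1,0,0.6],[-0.05,0,0.7],[0,0,0.6],[0,0,0.5],[0,0,0.3],[0,0,0.1],[0,0,0],[0,0,0]],"delta_rot":[[0,0,0],[0,0,0],[0,0,0],[0,0,0],[0,0,0],[0,0,0],[0,0,0],[0,0,0]]}'
python3 go.py .474 .036 .0665 -.164
```

```text
time: 10.75
position: [0.4726, 0.0366, 0.0677]
tool_rot: [-3.131, 0.257, -0.001]
ft_force: [-0.6, -0.1, -0.2]
grip_width: 0.159
t 10.75 pos [0.4726 0.0366 0.0677] angx -0.1641 F [-0.61 -0.14 -0.16]
shift cm (tool) [0.14 0.03 0.12] turn rv [-0. -0. -0.] tilt 0.02 q7 -0.19
```

Lower a further millimetre and open to 3.5 cm.

```bash
python3 -m crank '{"dp":[[0,0,0.1],[0,0,0],[0,0,0],[0,0,0],[0,0,0],[0,0,0],[0,0,0],[0,0,0]],"delta_rot":[[0,0,0],[0,0,0],[0,0,0],[0,0,0],[0,0,0],[0,0,0],[0,0,0],[0,0,0]]}'
python3 -m crank '{"dp":[[0,0,0],[0,0,0],[0,0,0],[0,0,0],[0,0,-0.5],[0,0,-1.5],[0,0,-2],[0,0,-2]],"delta_rot":[[0,0,0],[0,0,0],[0,0,0],[0,0,0],[0,0,0],[0,0,0],[0,0,0],[0,0,0]]}' 3.5
python3 - <<'E'
from h import *
s=ctrl.get_image("side"); crop(s,260,150,360,280,5,"pics/s5.png")
E
```

```text
time: 11.55
position: [0.4725, 0.0366, 0.0666]
tool_rot: [-3.131, 0.257, -0.0]
ft_force: [0.8, -0.1, -0.7]
grip_width: 0.16
time: 12.35
position: [0.4723, 0.0364, 0.1274]
tool_rot: [3.131, -0.258, -0.0]
ft_force: [0.6, -0.1, -0.5]
grip_width: 0.396
```

View pics/s5.png

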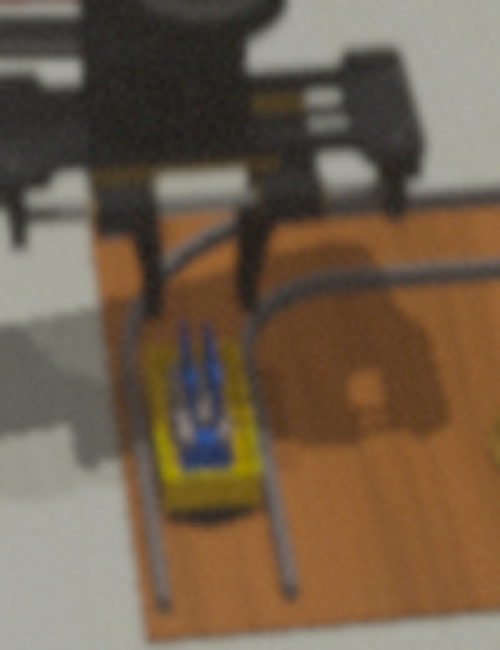

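```bash
cat > tr.py <<'E'
# track pose target -> world ; usage tr.py xt yt(mm) z heading_rel(rad, tool x rel to track x)
from h import *; import sys,subprocess
x,y,z,a=map(float,sys.argv[1:5]); c,s=np.cos(-.1643),np.sin(-.1643)
st=ctrl.get_state();p=(st["position"][:2]-[.5662,.08])@np.array([[c,-s],[s,c]])
print("TCP in track mm",(p*1e3).round(1))
w=np.array([.5662,.08])+np.array([[c,-s],[s,c]])@[x/1e3,y/1e3]
subprocess.run(["python3","go.py",str(w[0]),str(w[1]),str(z),str(a-.1643)])
E
python3 tr.py -85 -132 .044 0
```

```text
t 12.4 pos [0.4746 0.0366 0.1306] angx -0.1647 F [2.3  0.31 1.89]
shift cm (tool) [-0.21  7.45  8.64] turn rv [-0.003 -0.004 -0.   ] tilt 0.3 q7 -0.27
TCP in track mm [-83.3 -57.8]
```

```bash
python3 -m crank '{"dp":[[0,1.5,0],[0,2,0],[0,2,0],[0,1.5,0],[0,0.5,1],[0,0,2],[0,0,2],[0,0,1]],"delta_rot":[[0,0,0],[0,0,0],[0,0,0],[0,0,0],[0,0,0],[0,0,0],[0,0,0],[0,0,0]]}' 0
python3 tr.py -85 -132 .044 0
python3 - <<'E'
from h import *
s=ctrl.get_image("side"); crop(s,260,150,360,280,5,"pics/s6.png")
E
```

```text
time: 13.2
position: [0.4586, -0.0374, 0.0642]
tool_rot: [3.13, -0.257, -0.005]
ft_force: [-0.6, -0.1, -0.5]
grip_width: 0.005
t 13.2 pos [ 0.4586 -0.0374  0.0642] angx -0.1639 F [-0.61 -0.09 -0.47]
shift cm (tool) [ 0.2  -0.14  2.02] turn rv [0.001 0.003 0.   ] tilt 0.19 q7 -0.04
TCP in track mm [ -86.9 -133.4]
```

View pics/s6.png

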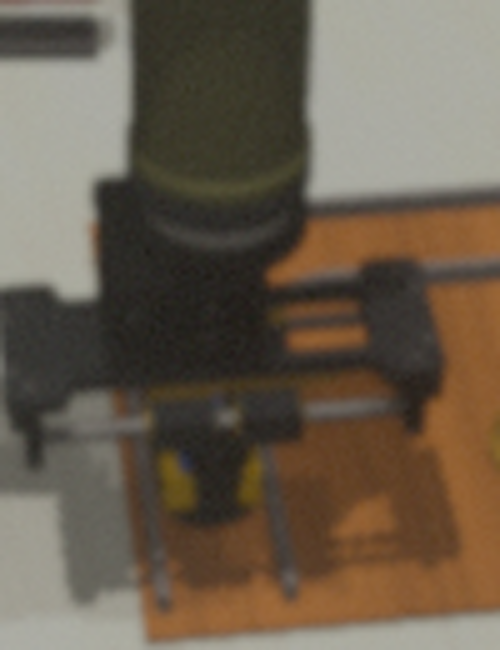

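```bash
python3 -m crank '{"dp":[[0.1,0,0.7],[0.1,0,0.7],[0,0,0.5],[0,0,0.1],[0,-0.4,0],[0,-0.4,0],[0,-0.4,0],[0,-0.4,0]],"delta_rot":[[0,0,0],[0,0,0],[0,0,0],[0,0,0],[0,0,0],[0,0,0],[0,0,0],[0,0,0]]}'
python3 tr.py -85 -112 .044 0
cat > plan.py <<'E'
# plan.py d(mm TCP behind centre) s0..: TCP poses in track axes vs progress; rear circle path param
from h import *
import sys
def cl(s): # centre line, s=0 at bend start
    if s<0: return np.array([-85.,s])
    L=85*np.pi/2
    if s<L: a=s/85; return np.array([-85*np.cos(a),85*np.sin(a)])
    return np.array([s-L,85.])
from scipy.optimize import brentq
def pose(s,d): # s: front circle centre
    f=cl(s); r=brentq(lambda q:np.linalg.norm(cl(q)-f)-48,s-60,s-40); b=cl(r); h=(f-b)/48; m=(f+b)/2
    return m,np.arctan2(h[0],h[1]),m-d*h   # centre, clockwise turn from +y, TCP
if __name__=="__main__":
    d,s0,ds,n=map(float,sys.argv[1:5])
    # also start from given actual: x y ang
    if len(sys.argv)>5: x,y,a=map(float,sys.argv[5:8]); p=np.array([x,y])
    else: m,a,p=pose(s0-ds,d)
    for k in range(int(n)):
        s=s0+k*ds; m,an,q=pose(s,d)
        X=np.array([np.cos(a),-np.sin(a)]);Y=np.array([-np.sin(a),-np.cos(a)])
        dx,dy,da=round(float((q-p)@X)/10,2),round(float((q-p)@Y)/10,2),round(float(an-a),3)
        print(f"s{s:.0f} c({m[0]:.1f},{m[1]:.1f}) TCP({q[0]:.1f},{q[1]:.1f}) ang {an:.3f} dp[{dx},{dy},0] rz {da}")
        p=p+10*(dx*X+dy*Y); a+=da
E
python3 plan.py 55.5 -30 8 32
```

```text
time: 14.05
position: [0.4651, -0.0214, 0.0468]
tool_rot: [-3.131, 0.257, -0.001]
ft_force: [-0.7, -0.6, 0.2]
grip_width: 0.003
t 14.05 pos [ 0.4651 -0.0214  0.0468] angx -0.1636 F [-0.67 -0.64  0.16]
shift cm (tool) [-0.18 -0.45  0.28] turn rv [-0.001 -0.001  0.001] tilt 0.05 q7 -0.04
TCP in track mm [ -83.2 -116.5]
s-30 c(-85.0,-54.0) TCP(-85.0,-109.5) ang 0.000 dp[0.0,-0.8,0] rz 0.0
s-22 c(-85.0,-46.0) TCP(-85.0,-101.5) ang 0.000 dp[0.0,-0.8,0] rz 0.0
s-14 c(-85.0,-38.0) TCP(-85.0,-93.5) ang 0.000 dp[0.0,-0.8,0] rz 0.0
s-6 c(-85.0,-30.0) TCP(-85.0,-85.5) ang 0.000 dp[0.0,-0.8,0] rz 0.0
s2 c(-85.0,-22.0) TCP(-85.0,-77.5) ang 0.000 dp[-0.0,-0.8,0] rz 0.0
s10 c(-84.7,-14.0) TCP(-85.4,-69.5) ang 0.012 dp[-0.04,-0.8,0] rz 0.012
s18 c(-84.1,-6.1) TCP(-86.2,-61.6) ang 0.040 dp[-0.09,-0.79,0] rz 0.028
s26 c(-83.0,1.7) TCP(-87.6,-53.6) ang 0.082 dp[-0.17,-0.79,0] rz 0.042
s34 c(-81.6,9.3) TCP(-89.4,-45.6) ang 0.140 dp[-0.25,-0.78,0] rz 0.058
s42 c(-79.9,16.9) TCP(-91.7,-37.4) ang 0.213 dp[-0.34,-0.79,0] rz 0.073
s50 c(-77.9,24.3) TCP(-94.4,-28.7) ang 0.302 dp[-0.44,-0.79,0] rz 0.089
s58 c(
[... 765 characters left out ...]
.8,0] rz 0.092
s146 c(-11.2,81.2) TCP(-66.0,72.6) ang 1.414 dp[-0.43,-0.8,0] rz 0.079
s154 c(-3.4,82.7) TCP(-58.7,77.5) ang 1.477 dp[-0.38,-0.81,0] rz 0.063
s162 c(4.5,83.9) TCP(-50.9,81.3) ang 1.524 dp[-0.3,-0.8,0] rz 0.047
s170 c(12.5,84.6) TCP(-43.0,83.7) ang 1.554 dp[-0.2,-0.8,0] rz 0.03
s178 c(20.5,85.0) TCP(-35.0,84.9) ang 1.569 dp[-0.11,-0.81,0] rz 0.015
s186 c(28.5,85.0) TCP(-27.0,85.0) ang 1.571 dp[-0.01,-0.8,0] rz 0.002
s194 c(36.5,85.0) TCP(-19.0,85.0) ang 1.571 dp[0.0,-0.8,0] rz -0.0
s202 c(44.5,85.0) TCP(-11.0,85.0) ang 1.571 dp[0.0,-0.8,0] rz -0.0
s210 c(52.5,85.0) TCP(-3.0,85.0) ang 1.571 dp[-0.0,-0.8,0] rz -0.0
s218 c(60.5,85.0) TCP(5.0,85.0) ang 1.571 dp[-0.0,-0.8,0] rz -0.0
```

```bash
python3 -m crank '{"dp":[[-0.1,-0.3,0],[-0.05,-0.3,0],[0,-0.3,0],[0,-0.3,0],[0,-0.3,0],[0,-0.3,0],[0,-0.3,0],[0,0,0]],"delta_rot":[[0,0,0],[0,0,0],[0,0,0],[0,0,0],[0,0,0],[0,0,0],[0,0,0],[0,0,0]]}'
python3 tr.py -85 -95 .044 0
python3 - <<'E'
from h import *
s=ctrl.get_image("side"); crop(s,270,170,350,270,7,"pics/s7.png")
for y in(-10,-5,0,5): pass
E
```

```text
time: 14.85
position: [0.4668, -0.0002, 0.0465]
tool_rot: [-3.131, 0.256, -0.0]
ft_force: [0.3, -1.0, -0.5]
grip_width: 0.008
t 14.85 pos [ 4.668e-01 -2.000e-04  4.650e-02] angx -0.1633 F [ 0.35 -1.01 -0.5 ]
shift cm (tool) [-0.01 -0.04  0.25] turn rv [-0.001  0.     0.001] tilt 0.03 q7 -0.08
TCP in track mm [-84.9 -95.4]
```

View pics/s7.png

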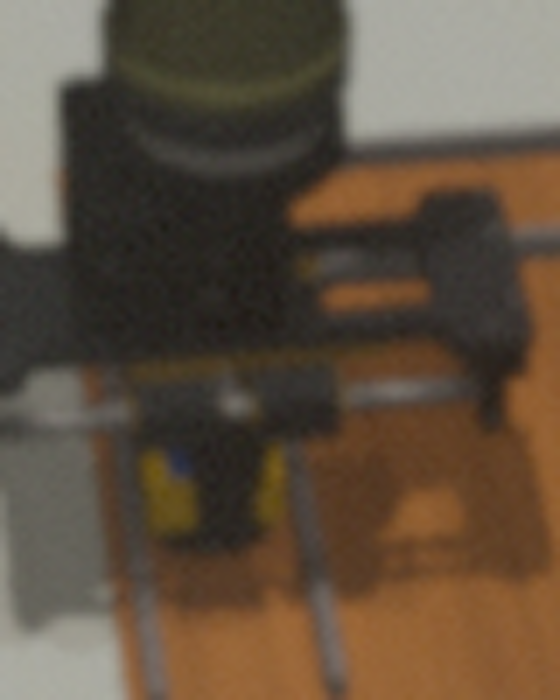

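```bash
python3 - <<'E'
from h import *
c,s_=np.cos(-.1643),np.sin(-.1643); Rm=np.array([[c,-s_],[s_,c]])
f=lambda u,v,z:print((u,v,z),((ray("side",u/7+270-.43,v/7+170-.43,z)[:2]-[.5662,.08])@Rm*1e3).round(1))
f(170,535,.018);f(150,535,.018);f(283,510,.02)
f2=lambda u,v,z:print((u,v,z),((ray("side",u/5+260-.4,v/5+150-.4,z)[:2]-[.5662,.08])@Rm*1e3).round(1))
f2(170,513,.018)
E
```

```text
(170, 535, 0.018) [-104.3  -85.5]
(150, 535, 0.018) [-111.1  -84.6]
(283, 510, 0.02) [-64.4 -80.1]
(170, 513, 0.018) [-107.2 -105.9]
```

```bash
python3 plan.py 56 -11 5 7 -84.9 -95.4 0.0
```

```text
s-11 c(-85.0,-35.0) TCP(-85.0,-91.0) ang 0.000 dp[-0.01,-0.44,0] rz 0.0
s-6 c(-85.0,-30.0) TCP(-85.0,-86.0) ang 0.000 dp[0.0,-0.5,0] rz 0.0
s-1 c(-85.0,-25.0) TCP(-85.0,-81.0) ang 0.000 dp[0.0,-0.5,0] rz 0.0
s4 c(-85.0,-20.0) TCP(-85.1,-76.0) ang 0.002 dp[-0.01,-0.5,0] rz 0.002
s9 c(-84.8,-15.0) TCP(-85.3,-71.0) ang 0.010 dp[-0.02,-0.5,0] rz 0.008
s14 c(-84.4,-10.1) TCP(-85.8,-66.0) ang 0.024 dp[-0.05,-0.5,0] rz 0.014
s19 c(-83.9,-5.1) TCP(-86.4,-61.1) ang 0.044 dp[-0.08,-0.49,0] rz 0.02
```

```bash
python3 -m crank '{"dp":[[0,-0.3,0.1],[0,-0.5,0],[0,-0.5,0],[0,-0.5,0],[0,-0.5,0],[-0.05,-0.5,0],[-0.1,-0.5,0],[0,0,0]],"delta_rot":[[0,0,0],[0,0,0],[0,0,0],[0,0,0],[0,0,0.01],[0,0,0.014],[0,0,0.02],[0,0,0]]}'
python3 tr.py -86.4 -61.1 .044 .044
python3 - <<'E'
from h import *
s=ctrl.get_image("side"); crop(s,270,170,350,270,5,"pics/s8.png")
E
```

```text
time: 15.7
position: [0.4708, 0.0331, 0.0455]
tool_rot: [-3.124, 0.325, 0.0]
ft_force: [-0.5, 1.0, -0.1]
grip_width: 0.003
t 15.7 pos [0.4708 0.0331 0.0455] angx -0.2072 F [-0.5   1.01 -0.09]
shift cm (tool) [ 0.   -0.08  0.15] turn rv [-0.001  0.    -0.087] tilt 0.04 q7 -0.19
TCP in track mm [-86.5 -61.9]
```

View pics/s8.png

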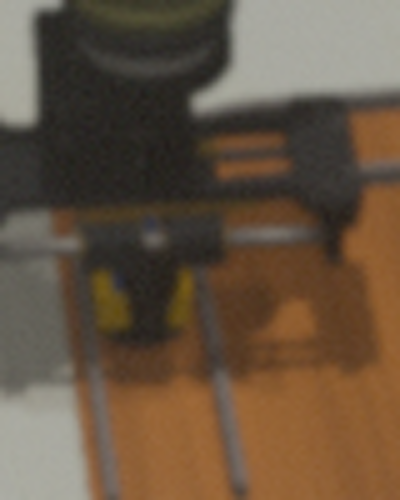

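```bash
python3 plan.py 56 23 5 14 -86.5 -61.9 0.043
```

```text
s23 c(-83.5,-1.2) TCP(-87.1,-57.1) ang 0.064 dp[-0.08,-0.48,0] rz 0.021
s28 c(-82.7,3.6) TCP(-88.0,-52.1) ang 0.095 dp[-0.13,-0.49,0] rz 0.031
s33 c(-81.8,8.4) TCP(-89.2,-47.1) ang 0.132 dp[-0.16,-0.48,0] rz 0.037
s38 c(-80.8,13.1) TCP(-90.6,-42.0) ang 0.175 dp[-0.2,-0.49,0] rz 0.043
s43 c(-79.7,17.8) TCP(-92.1,-36.8) ang 0.224 dp[-0.24,-0.49,0] rz 0.049
s48 c(-78.4,22.4) TCP(-93.8,-31.4) ang 0.279 dp[-0.29,-0.49,0] rz 0.055
s53 c(-76.9,27.0) TCP(-95.5,-25.9) ang 0.337 dp[-0.31,-0.48,0] rz 0.058
s58 c(-75.2,31.5) TCP(-96.8,-20.2) ang 0.396 dp[-0.32,-0.49,0] rz 0.059
s63 c(-73.2,35.8) TCP(-97.9,-14.5) ang 0.455 dp[-0.31,-0.49,0] rz 0.059
s68 c(-71.0,40.1) TCP(-98.5,-8.7) ang 0.514 dp[-0.32,-0.49,0] rz 0.059
s73 c(-68.5,44.2) TCP(-98.9,-2.9) ang 0.573 dp[-0.31,-0.49,0] rz 0.059
s78 c(-65.8,48.1) TCP(-98.9,2.9) ang 0.631 dp[-0.32,-0.49,0] rz 0.058
s83 c(-62.9,51.9) TCP(-98.5,8.7) ang 0.690 dp[-0.31,-0.49,0] rz 0.059
s88 c(-59.7,55.5) TCP(-97.8,14.5) ang 0.749 dp[-0.32,-0.49,0] rz 0.059
```

```bash
python3 -m crank '{"dp":[[-0.08,-0.48,0],[-0.13,-0.49,0],[-0.16,-0.48,0],[-0.2,-0.49,0],[-0.24,-0.49,0],[-0.29,-0.49,0],[0,0,0],[0,0,0]],"delta_rot":[[0,0,0.021],[0,0,0.031],[0,0,0.037],[0,0,0.043],[0,0,0.049],[0,0,0.055],[0,0,0],[0,0,0]]}'
python3 tr.py -93.8 -31.4 .044 -0.279
python3 - <<'E'
from h import *
s=ctrl.get_image("side"); crop(s,270,150,370,270,5,"pics/s9.png");t=ctrl.get_image("top"); crop(t,220,150,360,285,5,"pics/t9.png")
E
```

```text
time: 16.55
position: [0.4688, 0.0633, 0.0457]
tool_rot: [-3.064, 0.689, -0.001]
ft_force: [0.3, -0.7, 0.0]
grip_width: 0.005
t 16.55 pos [0.4688 0.0633 0.0457] angx -0.4424 F [ 0.31 -0.73  0.04]
shift cm (tool) [-0.07 -0.08  0.17] turn rv [-0.001 -0.     0.001] tilt 0.04 q7 -0.49
TCP in track mm [-93.3 -32.4]
```

View pics/s9.png

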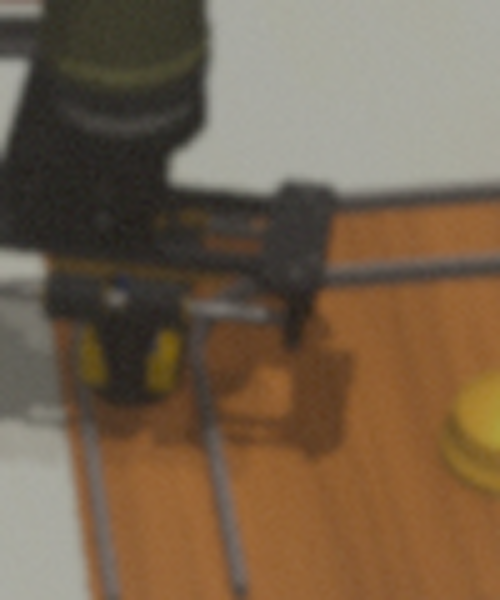

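View pics/t9.png

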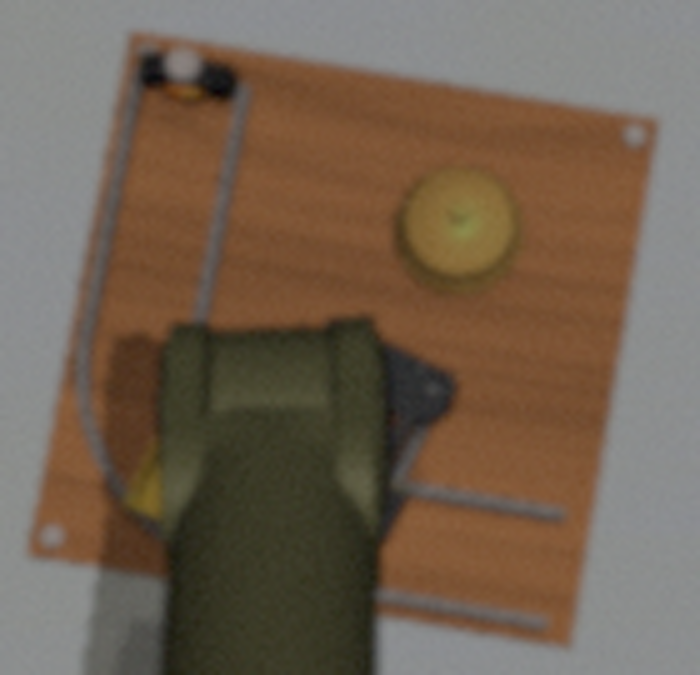

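```bash
python3 plan.py 56 52 5 8 -93.3 -32.4 0.278
```

```text
s52 c(-77.3,26.1) TCP(-95.2,-27.0) ang 0.326 dp[-0.33,-0.47,0] rz 0.048
s57 c(-75.6,30.6) TCP(-96.6,-21.3) ang 0.384 dp[-0.31,-0.49,0] rz 0.058
s62 c(-73.7,35.0) TCP(-97.7,-15.6) ang 0.443 dp[-0.32,-0.49,0] rz 0.059
s67 c(-71.5,39.2) TCP(-98.4,-9.9) ang 0.502 dp[-0.31,-0.49,0] rz 0.059
s72 c(-69.1,43.4) TCP(-98.8,-4.1) ang 0.561 dp[-0.32,-0.49,0] rz 0.059
s77 c(-66.4,47.4) TCP(-98.9,1.8) ang 0.620 dp[-0.31,-0.48,0] rz 0.059
s82 c(-63.5,51.2) TCP(-98.6,7.6) ang 0.678 dp[-0.32,-0.49,0] rz 0.058
s87 c(-60.4,54.8) TCP(-98.0,13.4) ang 0.737 dp[-0.31,-0.49,0] rz 0.059
```

```bash
python3 -m crank '{"dp":[[-0.36,-0.48,0],[-0.31,-0.49,0],[-0.31,-0.49,0],[-0.32,-0.49,0],[-0.31,-0.49,0],[-0.31,-0.49,0],[-0.31,-0.49,0],[0,0,0]],"delta_rot":[[0,0,0.05],[0,0,0.059],[0,0,0.059],[0,0,0.059],[0,0,0.059],[0,0,0.059],[0,0,0.059],[0,0,0]]}'
python3 tr.py -98.5 8 .044 -0.681
python3 - <<'E'
from h import *
s=ctrl.get_image("side"); crop(s,270,150,370,270,5,"pics/s10.png");t=ctrl.get_image("top"); crop(t,220,150,360,285,5,"pics/t10.png")
E
```

```text
time: 17.45
position: [0.4701, 0.1038, 0.0455]
tool_rot: [2.864, -1.291, -0.0]
ft_force: [-0.1, -0.0, 0.5]
grip_width: 0.001
t 17.45 pos [0.4701 0.1038 0.0455] angx -0.8471 F [-0.12 -0.03  0.46]
shift cm (tool) [ 0.01 -0.03  0.15] turn rv [ 0.     0.    -0.002] tilt 0.0 q7 -0.95
TCP in track mm [-98.7   7.8]
```

View pics/s10.png

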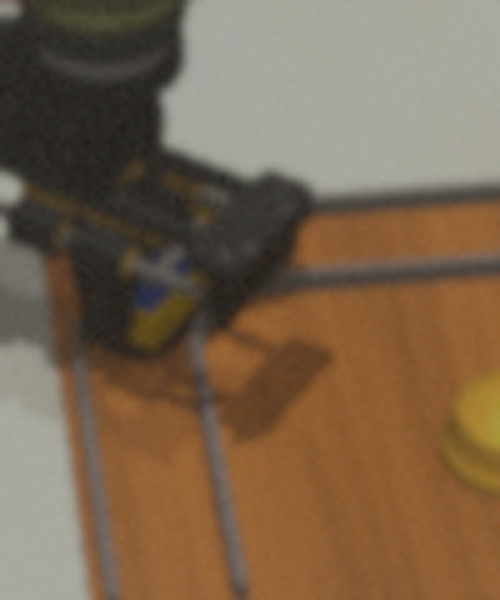

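View pics/t10.png

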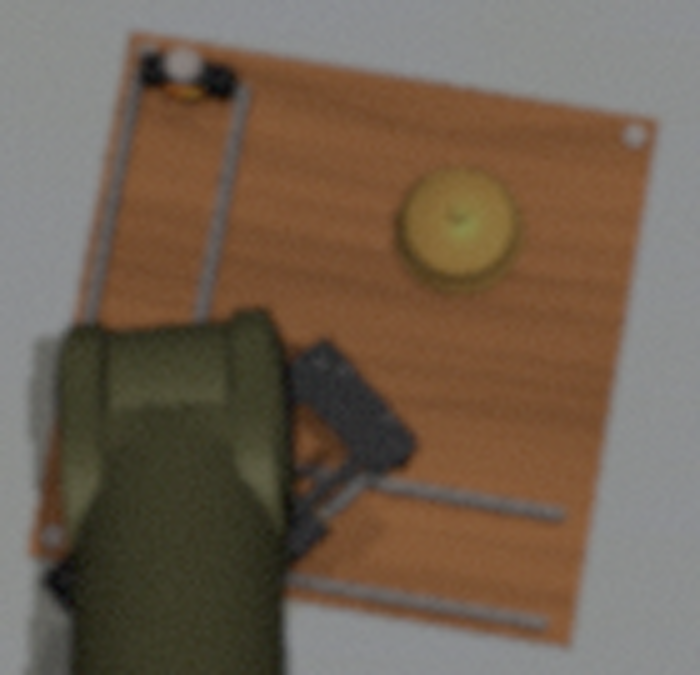

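```bash
python3 plan.py 56 87 5 16 -98.7 7.8 0.683|awk 'NR%2==0'
python3 -m crank '{"dp":[[-0.31,-0.49,0],[-0.31,-0.49,0],[-0.31,-0.49,0],[-0.32,-0.49,0],[-0.31,-0.49,0],[-0.31,-0.49,0],[-0.31,-0.49,0],[0,0,0]],"delta_rot":[[0,0,0.057],[0,0,0.059],[0,0,0.059],[0,0,0.059],[0,0,0.059],[0,0,0.059],[0,0,0.059],[0,0,0]]}'
python3 tr.py -86.8 48 .044 -1.090
python3 - <<'E'
from h import *
s=ctrl.get_image("side"); crop(s,270,150,370,270,5,"pics/s11.png");t=ctrl.get_image("top"); crop(t,220,150,360,285,5,"pics/t11.png")
E
```

```text
s92 c(-57.0,58.3) TCP(-97.1,19.1) ang 0.796 dp[-0.31,-0.49,0] rz 0.059
s102 c(-49.8,64.6) TCP(-94.1,30.4) ang 0.914 dp[-0.31,-0.49,0] rz 0.059
s112 c(-41.9,70.0) TCP(-89.9,41.2) ang 1.031 dp[-0.31,-0.49,0] rz 0.058
s122 c(-33.4,74.4) TCP(-84.5,51.5) ang 1.149 dp[-0.31,-0.49,0] rz 0.059
s132 c(-24.4,77.8) TCP(-77.8,61.0) ang 1.267 dp[-0.31,-0.49,0] rz 0.059
s142 c(-15.1,80.4) TCP(-70.0,69.5) ang 1.376 dp[-0.29,-0.49,0] rz 0.052
s152 c(-5.4,82.4) TCP(-61.0,76.4) ang 1.463 dp[-0.25,-0.5,0] rz 0.041
s162 c(4.5,83.9) TCP(-51.4,81.2) ang 1.524 dp[-0.19,-0.51,0] rz 0.028
time: 18.35
position: [0.488, 0.14, 0.0455]
tool_rot: [-2.541, 1.848, -0.0]
ft_force: [-0.4, 0.3, -0.3]
grip_width: 0.006
t 18.35 pos [0.488  0.14   0.0455] angx -1.2577 F [-0.38  0.27 -0.31]
shift cm (tool) [-0.14 -0.09  0.15] turn rv [-0.    -0.    -0.003] tilt 0.01 q7 -1.36
TCP in track mm [-86.9  46.4]
```

View pics/s11.png

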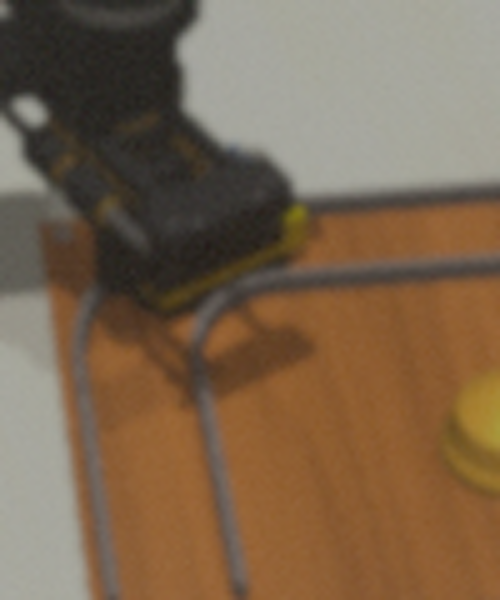

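View pics/t11.png

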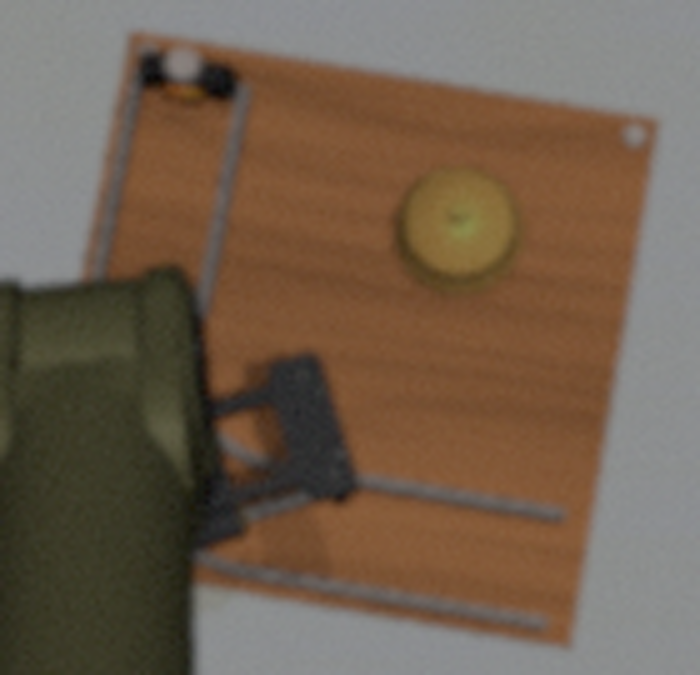

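```bash
python3 - <<'E'
from h import *
from plan import pose
c,s_=np.cos(-.1643),np.sin(-.1643); Rm=np.array([[c,-s_],[s_,c]])
print(((ray("side",305/5+270-.4,210/5+150-.4,.038)[:2]-[.5662,.08])@Rm*1e3).round(1))
m,a,q=pose(116,56); h=np.array([np.sin(a),np.cos(a)]); r=np.array([np.cos(a),-np.sin(a)])
print(m,a,q, m+46*h+23*r)
E
python3 plan.py 56 121 5 16 -86.9 46.4 1.0934
```

```text
[11.5 81.4]
[-38.54348627  71.85679972] 1.078459913602405 [-87.89241526  45.38637835] [12.86491418 73.33205001]
s121 c(-34.3,74.0) TCP(-85.1,50.5) ang 1.137 dp[-0.28,-0.35,0] rz 0.044
s126 c(-29.8,75.9) TCP(-82.0,55.4) ang 1.196 dp[-0.31,-0.49,0] rz 0.059
s131 c(-25.3,77.5) TCP(-78.6,60.1) ang 1.255 dp[-0.32,-0.49,0] rz 0.059
s136 c(-20.7,78.9) TCP(-74.9,64.6) ang 1.313 dp[-0.31,-0.49,0] rz 0.058
s141 c(-16.0,80.1) TCP(-70.9,68.8) ang 1.366 dp[-0.3,-0.49,0] rz 0.053
s146 c(-11.2,81.2) TCP(-66.5,72.5) ang 1.414 dp[-0.28,-0.5,0] rz 0.047
s151 c(-6.4,82.2) TCP(-62.0,75.8) ang 1.455 dp[-0.25,-0.5,0] rz 0.042
s156 c(-1.4,83.1) TCP(-57.3,78.5) ang 1.490 dp[-0.22,-0.5,0] rz 0.035
s161 c(3.5,83.8) TCP(-52.4,80.8) ang 1.519 dp[-0.19,-0.5,0] rz 0.028
s166 c(8.5,84.3) TCP(-47.5,82.6) ang 1.541 dp[-0.15,-0.51,0] rz 0.023
s171 c(13.5,84.7) TCP(-42.5,83.9) ang 1.557 dp[-0.12,-0.5,0] rz 0.016
s176 c(18.5,84.9) TCP(-37.5,84.7) ang 1.567 dp[-0.07,-0.5,0] rz 0.01
s181 c(23.5,85.0) TCP(-32.5,85.0) ang 1.571 dp[-0.03,-0.5,0] rz 0.003
s186 c(28.5,85.0) TCP(-27.5,85.0) ang 1.571 dp[0.0,-0.5,0] rz 0.0
s191 c(33.5,85.0) TCP(-22.5,85.0) ang 1.571 dp[0.0,-0.5,0] rz 0.0
s196 c(38.5,85.0) TCP(-17.5,85.0) ang 1.571 dp[0.0,-0.5,0] rz 0.0
```

```bash
python3 -m crank '{"dp":[[-0.28,-0.38,0],[-0.31,-0.49,0],[-0.32,-0.49,0],[-0.31,-0.49,0],[-0.3,-0.49,0],[-0.28,-0.5,0],[-0.25,-0.5,0],[0,0,0]],"delta_rot":[[0,0,0.044],[0,0,0.059],[0,0,0.059],[0,0,0.058],[0,0,0.053],[0,0,0.047],[0,0,0.042],[0,0,0]]}'
python3 tr.py -62 75.8 .044 -1.455
python3 - <<'E'
from h import *
s=ctrl.get_image("side"); crop(s,270,150,400,270,5,"pics/s12.png");t=ctrl.get_image("top"); crop(t,220,150,360,285,5,"pics/t12.png")
E
```

```text
time: 19.25
position: [0.5179, 0.1648, 0.0456]
tool_rot: [-2.166, 2.275, -0.001]
ft_force: [-0.1, 0.4, -0.0]
grip_width: 0.003
t 19.25 pos [0.5179 0.1648 0.0456] angx -1.6196 F [-0.06  0.38 -0.04]
shift cm (tool) [-0.01  0.05  0.16] turn rv [-0.001  0.    -0.   ] tilt 0.04 q7 -1.68
TCP in track mm [-61.5  75.8]
```

View pics/s12.png

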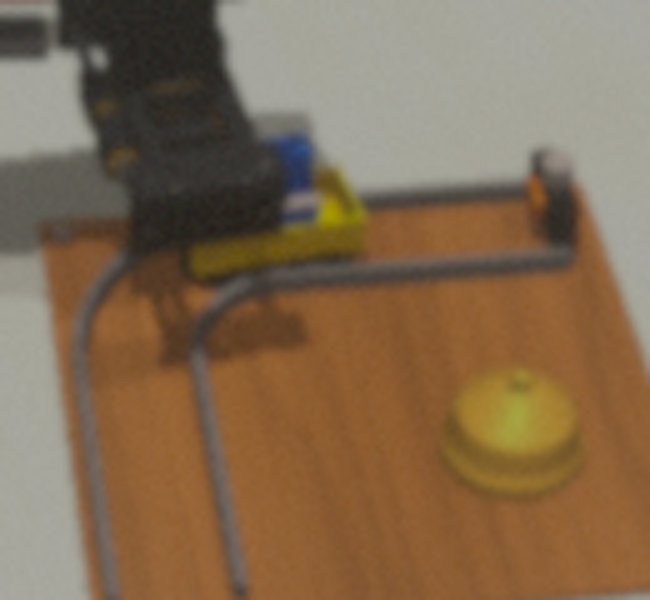

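View pics/t12.png

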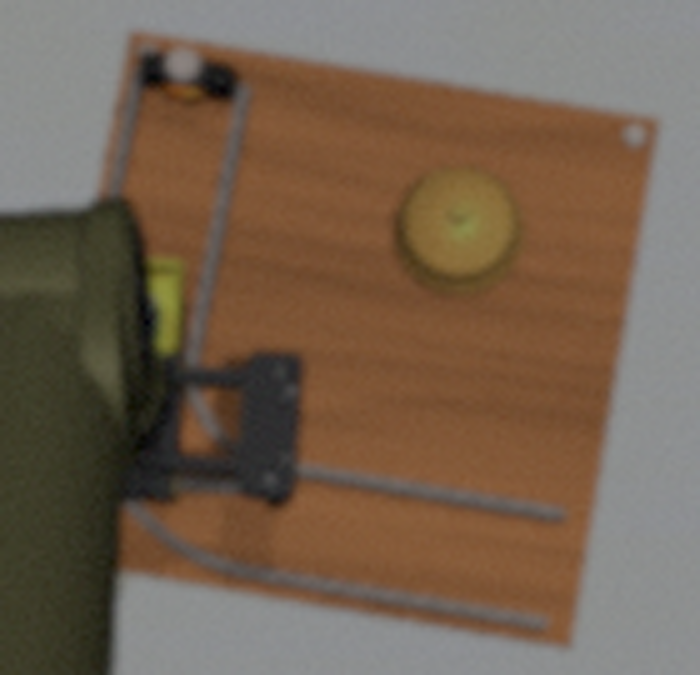

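```bash
python3 -m crank '{"dp":[[-0.23,-0.45,0],[-0.19,-0.5,0],[-0.15,-0.5,0],[-0.12,-0.5,0],[-0.07,-0.5,0],[-0.03,-0.5,0],[0,-0.5,0],[0,0,0]],"delta_rot":[[0,0,0.035],[0,0,0.028],[0,0,0.023],[0,0,0.016],[0,0,0.01],[0,0,0.003],[0,0,0],[0,0,0]]}'
python3 tr.py -27.5 85 .044 -1.571
python3 - <<'E'
from h import *
s=ctrl.get_image("side"); crop(s,270,150,400,270,5,"pics/s13.png");t=ctrl.get_image("top"); crop(t,220,150,290,220,9,"pics/t13.png")
c,s_=np.cos(-.1643),np.sin(-.1643); Rm=np.array([[c,-s_],[s_,c]])
print("plunger side",((ray("side",537/5+270-.4,190/5+150-.4,.029)[:2]-[.5662,.08])@Rm*1e3).round(1))
print("plunger top",((ray("top",187/5+220-.4,98/5+150-.4,.036)[:2]-[.5662,.08])@Rm*1e3).round(1))
E
```

```text
time: 20.15
position: [0.5538, 0.1678, 0.0458]
tool_rot: [-2.029, 2.397, -0.002]
ft_force: [-0.0, -0.1, -0.1]
grip_width: 0.006
t 20.15 pos [0.5538 0.1678 0.0458] angx -1.7366 F [-0.03 -0.05 -0.1 ]
shift cm (tool) [-0.04  0.09  0.18] turn rv [-0.002 -0.    -0.001] tilt 0.11 q7 -1.74
TCP in track mm [-26.6  84.6]
plunger side [139.5  93.9]
plunger top [136.1  82.7]
```

View pics/s13.png

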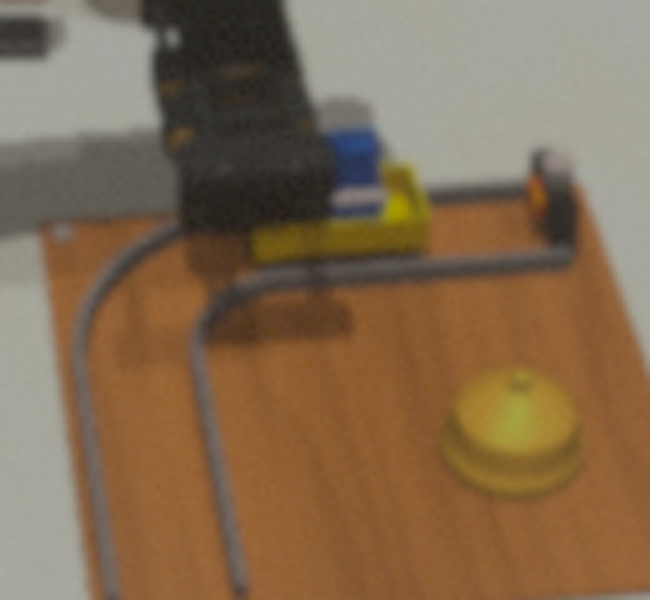

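View pics/t13.png

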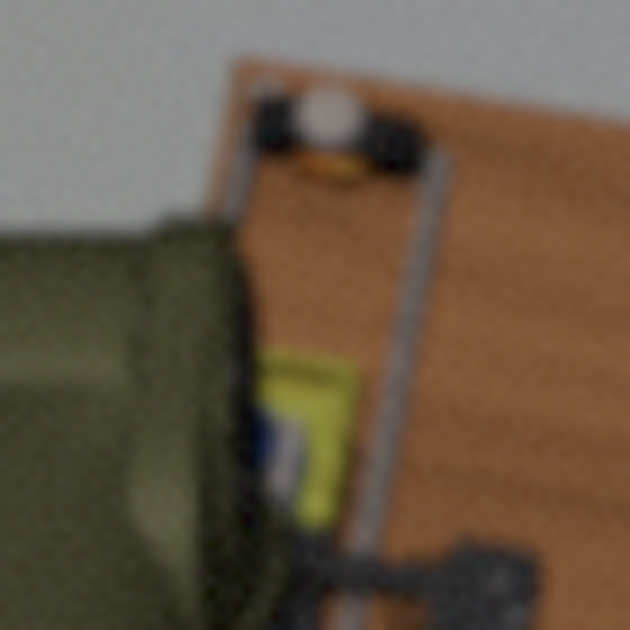

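```bash
python3 -m crank '{"dp":[[-0.04,-0.4,0],[0,-0.6,0],[0,-0.6,0],[0,-0.6,0],[0,-0.6,0],[0,-0.5,0],[0,-0.4,0],[0,-0.3,0]],"delta_rot":[[0,0,0],[0,0,0],[0,0,0],[0,0,0],[0,0,0],[0,0,0],[0,0,0],[0,0,0]]}'
python3 tr.py 30 85 .044 -1.571
python3 -m crank '{"dp":[[0,-0.2,0],[0,-0.2,0],[0,-0.15,0],[0,-0.15,0],[0,0,0],[0,0,0],[0,0,0],[0,0,0]],"delta_rot":[[0,0,0],[0,0,0],[0,0,0],[0,0,0],[0,0,0],[0,0,0],[0,0,0],[0,0,0]]}'
python3 tr.py 30 85 .044 -1.571
python3 - <<'E'
from h import *
s=ctrl.get_image("side"); crop(s,330,150,410,220,8,"pics/s14.png");t=ctrl.get_image("top"); crop(t,220,150,290,220,9,"pics/t14.png")
E
```

```text
time: 21.05
position: [0.5925, 0.1619, 0.0455]
tool_rot: [-2.03, 2.397, -0.0]
ft_force: [-2.1, -0.1, 0.4]
grip_width: 0.007
t 21.05 pos [0.5925 0.1619 0.0455] angx -1.7361 F [-2.08 -0.12  0.4 ]
shift cm (tool) [ 0.01 -1.75  0.15] turn rv [-0.    -0.    -0.001] tilt 0.01 q7 -1.69
TCP in track mm [12.5 85.1]
time: 21.85
position: [0.5992, 0.1609, 0.0458]
tool_rot: [-2.03, 2.397, -0.001]
ft_force: [0.4, -0.0, -0.2]
grip_width: 0.007
t 21.85 pos [0.5992 0.1609 0.0458] angx -1.7361 F [ 0.41 -0.02 -0.19]
shift cm (tool) [ 0.02 -1.07  0.18] turn rv [-0.001  0.    -0.001] tilt 0.04 q7 -1.69
TCP in track mm [19.3 85.2]
```

View pics/s14.png

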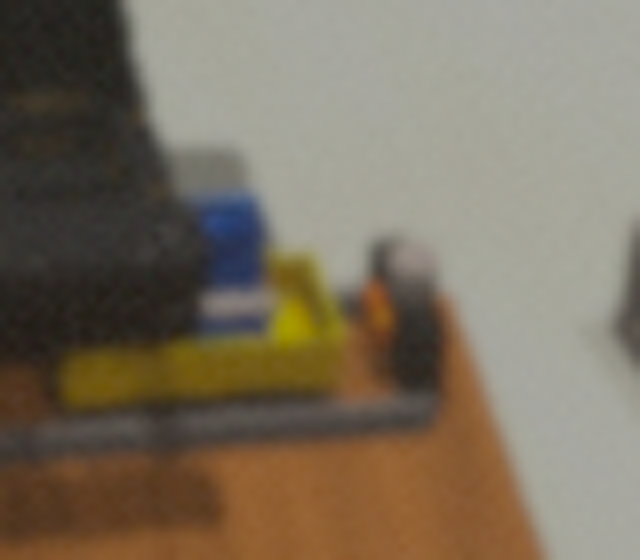

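View pics/t14.png

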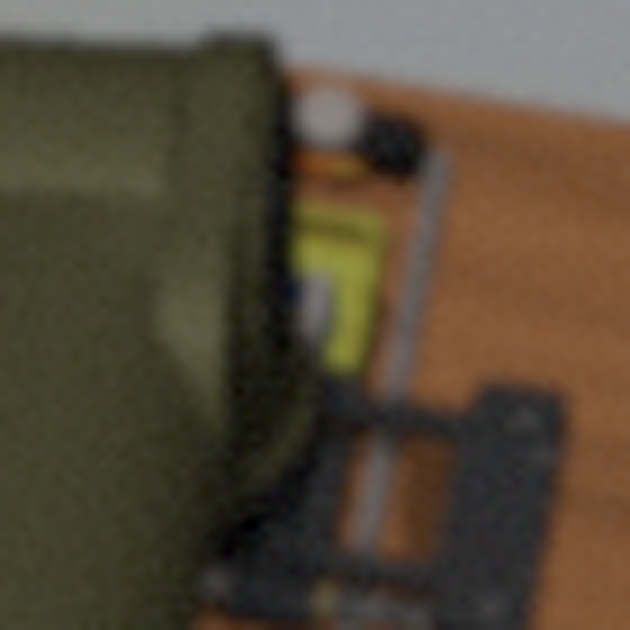

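```bash
python3 -m crank '{"dp":[[0,-0.1,0],[0,-0.1,0],[0,-0.1,0],[0,-0.1,0],[0,-0.1,0],[0,-0.1,0],[0,-0.1,0],[0,0,0]],"delta_rot":[[0,0,0],[0,0,0],[0,0,0],[0,0,0],[0,0,0],[0,0,0],[0,0,0],[0,0,0]]}'
python3 tr.py 30 85 .044 -1.571
python3 -m crank '{"dp":[[0,-0.07,0],[0,-0.07,0],[0,-0.06,0],[0,0,0],[0,0,0],[0,0,0],[0,0,0],[0,0,0]],"delta_rot":[[0,0,0],[0,0,0],[0,0,0],[0,0,0],[0,0,0],[0,0,0],[0,0,0],[0,0,0]]}'
python3 tr.py 30 85 .044 -1.571
```

```text
time: 22.75
position: [0.6061, 0.1598, 0.0456]
tool_rot: [-2.03, 2.397, -0.001]
ft_force: [-1.9, 0.1, 1.3]
grip_width: 0.014
t 22.75 pos [0.6061 0.1598 0.0456] angx -1.736 F [-1.93  0.11  1.31]
shift cm (tool) [ 0.03 -0.37  0.16] turn rv [-0.001  0.    -0.001] tilt 0.03 q7 -1.68
TCP in track mm [26.3 85.3]
time: 23.55
position: [0.6079, 0.1594, 0.0456]
tool_rot: [-2.03, 2.397, -0.0]
ft_force: [-1.4, 0.7, 0.9]
grip_width: 0.004
t 23.55 pos [0.6079 0.1594 0.0456] angx -1.736 F [-1.35  0.71  0.91]
shift cm (tool) [ 0.02 -0.18  0.16] turn rv [-0.     0.    -0.001] tilt 0.02 q7 -1.68
TCP in track mm [28.2 85.2]
```

```bash
python3 -m crank '{"dp":[[0,-0.05,0],[0,-0.05,0],[0,-0.05,0],[0,0,0],[0,0,0],[0,0,0],[0,0,0],[0,0,0]],"delta_rot":[[0,0,0],[0,0,0],[0,0,0],[0,0,0],[0,0,0],[0,0,0],[0,0,0],[0,0,0]]}'
python3 tr.py 30 85 .044 -1.571
python3 - <<'E'
from h import *
s=ctrl.get_image("side"); crop(s,330,150,410,220,8,"pics/s15.png");t=ctrl.get_image("top"); crop(t,220,150,290,220,9,"pics/t15.png")
print(ctrl.get_state()["ft_force"])
E
```

```text
time: 24.35
position: [0.6093, 0.1592, 0.0456]
tool_rot: [-2.03, 2.397, -0.0]
ft_force: [-0.6, 0.7, -0.2]
grip_width: 0.003
t 24.35 pos [0.6093 0.1592 0.0456] angx -1.736 F [-0.63  0.7  -0.19]
shift cm (tool) [ 0.02 -0.04  0.16] turn rv [-0.     0.    -0.001] tilt 0.01 q7 -1.68
TCP in track mm [29.6 85.2]
[-1.56635151 -0.45267105  0.5623363 ]
```

View pics/s15.png

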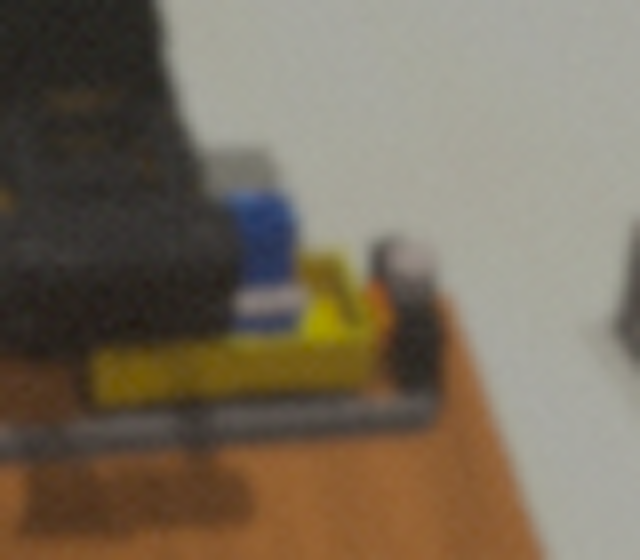

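View pics/t15.png

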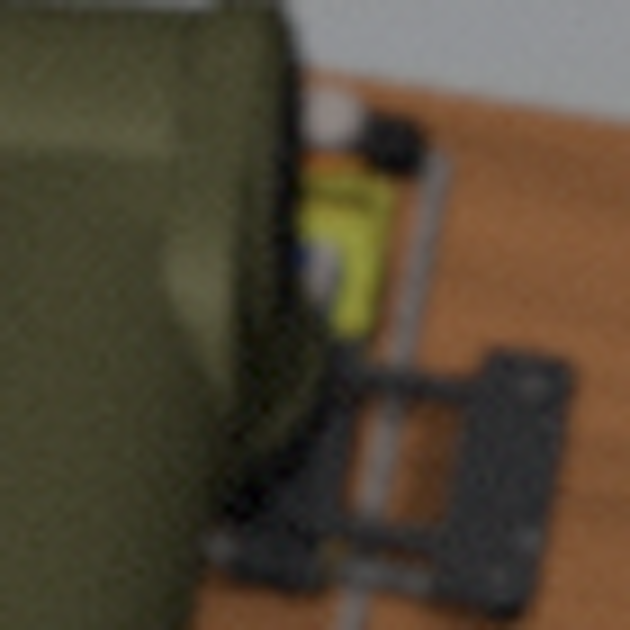

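```bash
python3 -m crank '{"dp":[[0,-0.03,0],[0,-0.03,0],[0,-0.03,0],[0,-0.03,0],[0,0,0],[0,0,0],[0,0,0],[0,0,0]],"delta_rot":[[0,0,0],[0,0,0],[0,0,0],[0,0,0],[0,0,0],[0,0,0],[0,0,0],[0,0,0]]}'
python3 tr.py 30 85 .044 -1.571|tail -1
python3 -m crank '{"dp":[[0,-0.03,0],[0,-0.03,0],[0,-0.03,0],[0,-0.03,0],[0,0,0],[0,0,0],[0,0,0],[0,0,0]],"delta_rot":[[0,0,0],[0,0,0],[0,0,0],[0,0,0],[0,0,0],[0,0,0],[0,0,0],[0,0,0]]}'
python3 tr.py 30 85 .044 -1.571|tail -1
```

```text
time: 25.25
position: [0.6105, 0.159, 0.0456]
tool_rot: [-2.03, 2.397, -0.0]
ft_force: [-1.7, 0.6, 0.8]
grip_width: 0.001
TCP in track mm [30.8 85.2]
time: 26.05
position: [0.6117, 0.1588, 0.0456]
tool_rot: [-2.031, 2.397, -0.0]
ft_force: [-1.4, 0.8, -0.5]
grip_width: 0.007
TCP in track mm [32.  85.2]
```

```bash
python3 -m crank '{"dp":[[0,-0.03,0],[0,-0.03,0],[0,-0.03,0],[0,-0.03,0],[0,0,0],[0,0,0],[0,0,0],[0,0,0]],"delta_rot":[[0,0,0],[0,0,0],[0,0,0],[0,0,0],[0,0,0],[0,0,0],[0,0,0],[0,0,0]]}'
python3 tr.py 30 85 .044 -1.571|tail -1
python3 - <<'E'
from h import *
s=ctrl.get_image("side"); crop(s,330,150,410,220,8,"pics/s16.png");t=ctrl.get_image("top"); crop(t,220,150,290,220,9,"pics/t16.png")
print(ctrl.get_state()["ft_force"])
E
```

```text
time: 26.85
position: [0.6121, 0.1588, 0.0455]
tool_rot: [2.03, -2.396, -0.002]
ft_force: [-5.5, 0.0, 3.9]
grip_width: 0.005
TCP in track mm [32.4 85.2]
[-4.29997353  0.55430989  4.07358902]
```

View pics/s16.png

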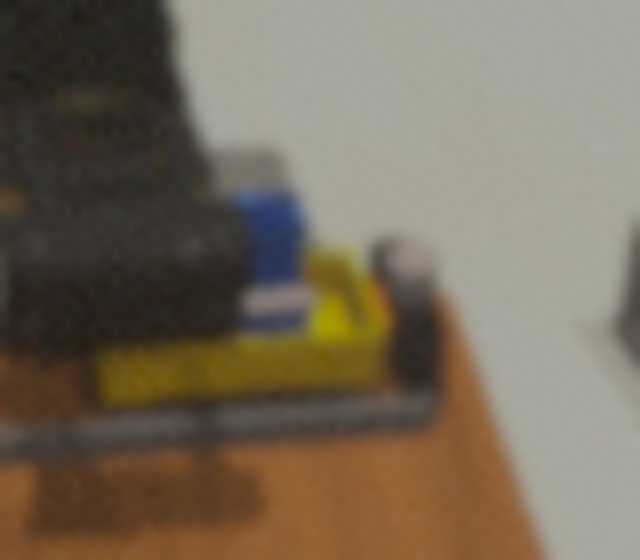

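View pics/t16.png

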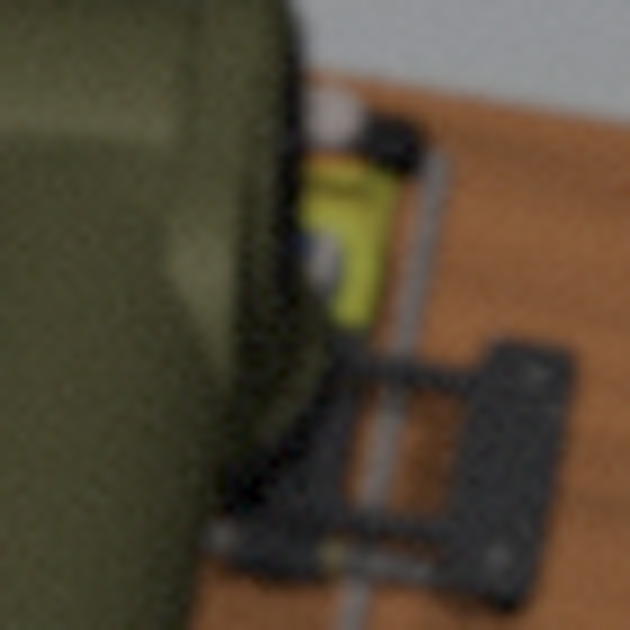

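```bash
python3 -m crank '{"dp":[[0,-0.03,0],[0,-0.03,0],[0,-0.03,0],[0,-0.03,0],[0,0,0],[0,0,0],[0,0,0],[0,0,0]],"delta_rot":[[0,0,0],[0,0,0],[0,0,0],[0,0,0],[0,0,0],[0,0,0],[0,0,0],[0,0,0]]}'
python3 tr.py 30 85 .044 -1.571|tail -1
python3 -m crank '{"dp":[[0,-0.03,0],[0,-0.03,0],[0,-0.03,0],[0,-0.03,0],[0,0,0],[0,0,0],[0,0,0],[0,0,0]],"delta_rot":[[0,0,0],[0,0,0],[0,0,0],[0,0,0],[0,0,0],[0,0,0],[0,0,0],[0,0,0]]}'
python3 tr.py 30 85 .044 -1.571|tail -1
```

```text
time: 27.75
position: [0.6125, 0.1588, 0.0455]
tool_rot: [2.03, -2.395, -0.004]
ft_force: [-7.3, 1.4, 5.5]
grip_width: 0.007
TCP in track mm [32.8 85.3]
time: 28.55
position: [0.6137, 0.1586, 0.0455]
tool_rot: [2.03, -2.395, -0.004]
ft_force: [-6.2, 0.1, 5.2]
grip_width: 0.005
TCP in track mm [34.  85.3]
```

```bash
python3 -m crank '{"dp":[[0,-0.03,0],[0,-0.03,0],[0,-0.03,0],[0,-0.03,0],[0,0,0],[0,0,0],[0,0,0],[0,0,0]],"delta_rot":[[0,0,0],[0,0,0],[0,0,0],[0,0,0],[0,0,0],[0,0,0],[0,0,0],[0,0,0]]}'
python3 tr.py 30 85 .044 -1.571|tail -1
python3 -m crank '{"dp":[[0,-0.03,0],[0,-0.03,0],[0,-0.03,0],[0,-0.03,0],[0,0,0],[0,0,0],[0,0,0],[0,0,0]],"delta_rot":[[0,0,0],[0,0,0],[0,0,0],[0,0,0],[0,0,0],[0,0,0],[0,0,0],[0,0,0]]}'
python3 tr.py 30 85 .044 -1.571|tail -1
```

```text
time: 29.35
position: [0.6148, 0.1584, 0.0455]
tool_rot: [2.029, -2.395, -0.004]
ft_force: [-6.1, 0.2, 5.4]
grip_width: 0.004
TCP in track mm [35.2 85.3]
time: 30.15
position: [0.616, 0.1582, 0.0455]
tool_rot: [2.029, -2.395, -0.004]
ft_force: [-6.8, 1.2, 5.0]
grip_width: 0.004
TCP in track mm [36.4 85.3]
```

```bash
python3 -m crank '{"dp":[[0,-0.03,0],[0,-0.03,0],[0,-0.02,0],[0,0,0],[0,0,0],[0,0,0],[0,0,0],[0,0,0]],"delta_rot":[[0,0,0],[0,0,0],[0,0,0],[0,0,0],[0,0,0],[0,0,0],[0,0,0],[0,0,0]]}'
python3 tr.py 30 85 .044 -1.571|tail -1
```

```text
time: 30.95
position: [0.6168, 0.1581, 0.0455]
tool_rot: [2.029, -2.395, -0.005]
ft_force: [-6.3, 1.1, 5.3]
grip_width: 0.005
TCP in track mm [37.2 85.3]
```

```bash
python3 -m crank '{"dp":[[0,-0.03,0],[0,-0.03,0],[0,-0.02,0],[0,0,0],[0,0,0],[0,0,0],[0,0,0],[0,0,0]],"delta_rot":[[0,0,0],[0,0,0],[0,0,0],[0,0,0],[0,0,0],[0,0,0],[0,0,0],[0,0,0]]}'
python3 tr.py 30 85 .044 -1.571|tail -1
```

```text
time: 31.75
position: [0.6171, 0.158, 0.0455]
tool_rot: [2.029, -2.394, -0.006]
ft_force: [-8.3, 0.7, 6.4]
grip_width: 0.004
TCP in track mm [37.4 85.3]
```

```bash
python3 -m crank '{"dp":[[0,-0.03,0],[0,-0.03,0],[0,0,0],[0,0,0],[0,0,0],[0,0,0],[0,0,0],[0,0,0]],"delta_rot":[[0,0,0],[0,0,0],[0,0,0],[0,0,0],[0,0,0],[0,0,0],[0,0,0],[0,0,0]]}'
python3 tr.py 30 85 .044 -1.571|tail -1
python3 - <<'E'
from h import *
s=ctrl.get_image("side"); crop(s,330,150,410,220,8,"pics/s17.png")
print(ctrl.get_state()["ft_force"])
E
```

```text
time: 32.55
position: [0.6171, 0.158, 0.0455]
tool_rot: [2.029, -2.394, -0.008]
ft_force: [-9.8, 0.8, 8.6]
grip_width: 0.002
TCP in track mm [37.5 85.3]
[-10.51653221   0.93866603   8.37726417]
```

View pics/s17.png

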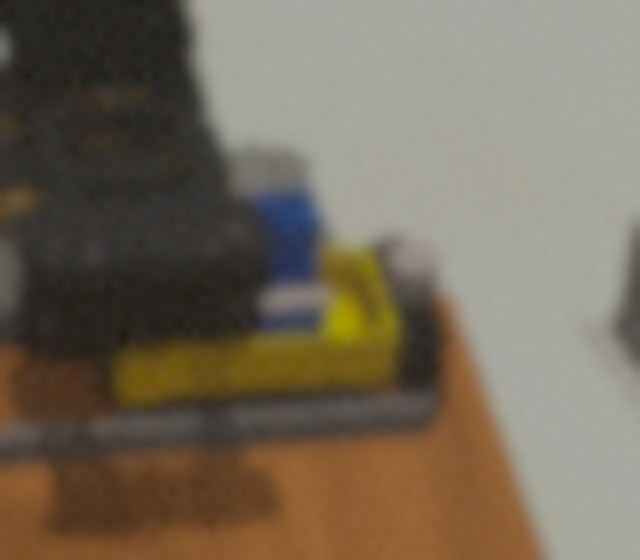

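```bash
python3 -m crank '{"dp":[[0,0.1,0],[0,0.2,0],[0,0.5,0],[0,1,0],[0,1,0],[0,0.5,0],[0,0,-1],[0,0,-2]],"delta_rot":[[0,0,0],[0,0,0],[0,0,0],[0,0,0],[0,0,0],[0,0,0],[0,0,0],[0,0,0]]}'
python3 -m crank '{"dp":[[0,1,-2],[0,2,-3],[0,4,-3],[0,4,-3],[0,4,-2],[0,2,0],[0,0,0],[0,0,0]],"delta_rot":[[0,0,0],[0,0,0],[0,0,0],[0,0,0],[0,0,0],[0,0,0],[0,0,0],[0,0,0]]}'
python3 - <<'E'
from h import *
s=ctrl.get_image("side"); crop(s,270,150,400,270,5,"pics/s18.png");t=ctrl.get_image("top"); crop(t,220,150,300,220,8,"pics/t18.png"); cv2.imwrite("pics/tfull.png",t)
print(ctrl.get_state()["ft_force"])
E
```

```text
time: 33.4
position: [0.5861, 0.1629, 0.0752]
tool_rot: [2.03, -2.395, -0.001]
ft_force: [-0.1, -0.2, -0.3]
grip_width: 0.005
time: 34.2
position: [0.4201, 0.1909, 0.2061]
tool_rot: [-2.029, 2.395, 0.002]
ft_force: [0.2, 0.4, 1.0]
grip_width: 0.01
[-0.44320786  0.91984816 -0.85705044]
```

View pics/s18.png

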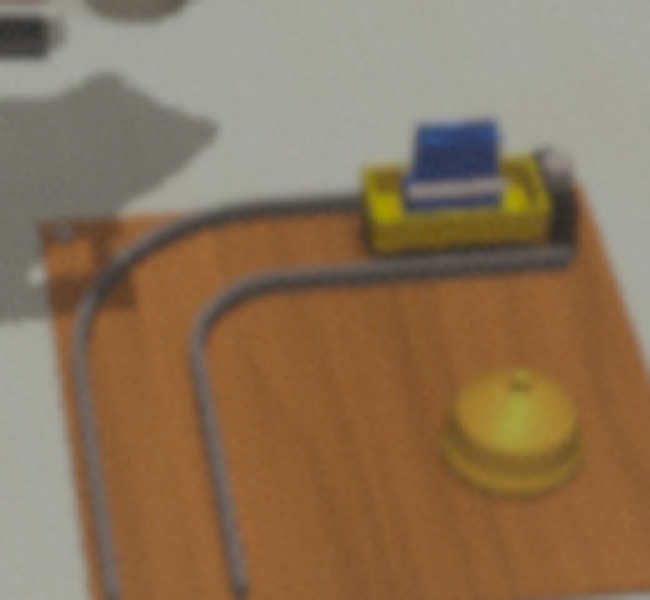

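View pics/t18.png

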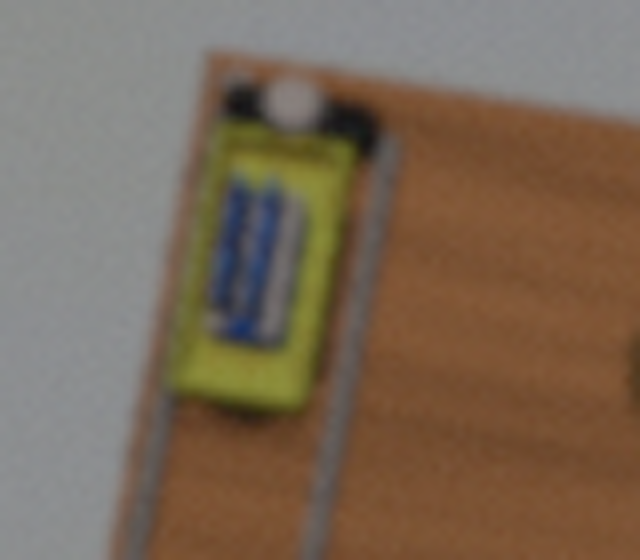

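```bash
python3 - <<'E'
from bench import ctrl
print(ctrl.close_job())
E
```

```text
the job is handed in; nothing more can be done
None
```

I stood the blue clip upright in the yellow carrier. I then pushed the carrier from behind with the closed fingers, along the first leg and round the bend, until it was against the black stop. After that I backed off, raised the gripper clear and handed the job in at about 34 s; no verdict was reported.

- **Plunger and stop:** the plunger gave way at about 6–7 N over roughly 5 mm of travel. The force then rose to about 10 N with no further movement, so the carrier is bearing on the rigid stop. That was the highest horizontal push I saw in the readings, which I took only at the end of each move. An upward force of up to about 8 N also showed on the tool during this last push, and it went to zero once I backed off.
- **Last pictures:** the carrier sits against the stop, in line with the channel to within about 1–2 degrees. No orange is showing and the clip is upright inside. The bell has not moved visibly, and the gripper is clear with wrist force at noise level.
- **Not checked:** I did not compare the silver clips, pen cup and stapler in a final picture. The gripper passed only above them or stayed clear.
- **Disagreement:** the two cameras differed by about 4 mm on the track's position. I used the mean, and it caused no trouble.

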